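# Walk the jar crate home and close the keeper

### The arm

A 6-joint arm with a two-finger parallel gripper is mounted at the origin on the work surface. World frame = base frame: x ahead of the robot, y to its left, z up, the work surface at z = 0. Lengths are in m, angles in rad, forces in N, time in s.
With the tool pointing down it reaches from about 0.35 to 0.975 m from the base axis. Payload 4.9 kg.
Tool frame: the origin (TCP) lies on the centre line of the jaws, within the pads' length; the fingertips stand ahead of it and the grasp point (between the pads) is the TCP (manip.tip_extent is the z of the fingertips in the tool frame, in m); z points along the fingers, y is the line along which they close (so a half turn about z gives the same grasp; the last joint's range is limited). The gripper opens to 85 mm and grips with 20 to 120 N. Pads are 22 mm wide; open, the fingers measure 114 mm over their backs; the gripper's body (76 mm by 85 mm) begins 54 mm behind the grasp point. The pads swing forward as they close: fully open they stand 13 mm farther back than shut.
Start: joints at [-1.357, 0.053, 1.613, -0, 1.476, -0.119], TCP at [0.204, -0.591, 0.217] pointing down, gripper open.
Joint ranges: [-3.01, 3.01], [-1.01, 2.22], [0.06, 2.58], [-1.02, 4.17], [0.09, 2.62], [-3.14, 3.14]. Speed limits (rad/s): [2.57, 2.57, 3.14, 3.14, 3.14, 3.14].

### API

Orientations are given as a unit quaternion [w, x, y, z].
In Python, from plant import manip gives the robot as it stands. The module is installed in compiled form; this text tells all that it offers.
- The arm moves only by the shell command python3 -m crank, which reads ROWS from standard input. ROWS is a JSON object whose key "rows" holds a list of rows, 1 to 5 of them, each of 7 numbers: the opening from 0.0 (shut) to 1.0 (fully open), then dx, dy, dz in a scale on which 1.0 is 0.8 m, then a rotation vector rx, ry, rz in fractions of the full range, 1 being pi rad; each row shifts and turns the commanded pose from where the row before left it, along the tool's axes as they then stand; what a row does not reach is not made up. A row lasts 1/8 s, in which the tool goes at most 0.0625 m and 0.188 rad, less where a joint would pass 70% of its speed; a pose out of reach is approached as far as the arm can. The fingers move at their own pace and stop on an object; the grip force is fixed at half the most. Time passes only in rows, so rows that do not move let the fingers close. It prints the time, the measured TCP pose, the force, the opening and the grip force at its end. Input that does not fit is refused with a message, and nothing moves.
- manip.state(): the state, without advancing time (a new reading comes with each control period).
- manip.grab_frame(name): name is "scene" or "top" or "wrist"; returns (picture, depth): 400x640x3 uint8, red, green, blue; 400x640 float32, m along the optical axis (not along the pixel's ray), 0 where there is no reading.
- manip.camera_params(name): a dict with "intrinsics" (3x3 intrinsics, pixels), "xyz" and "orientation" of the camera in the world. Camera axes: x right, y down, z forward; pixel columns grow to the right and rows downward; lengths in m; the calibration is good to about 2 mm. A picture is of the moment at which its call begins: read the wrist's pose just before it. camera_params takes no time and is no camera call; for the wrist camera it gives the pose at the moment of the call.
- manip.job_done(): hands the job in; it is judged then, once.
Trained networks look in the newest picture that a camera, given by its name, has taken for a name from the list of things; names that differ only in an ending like _2 or _b are one class to them, and where a whole thing is asked for, a point or a joint stands for the part that bears it (a point fixed in the world has none). Each returns a list of dicts, best first, with "conf" (0 to 1); they miss things now and then, are a little off and sometimes report something else, mostly with a low value. They report only what shows in the picture. A call takes as long as a camera call.
- manip.look_for(camera, query): "extent" ([left, top, right, bottom] in pixels, round what is visible of it).
- manip.outline_of(camera, query): "region" (400x640 bool, what is visible of it) and "extent" ([left, top, right, bottom] in pixels, round what is visible of it).
- manip.mark_of(camera, query): "centre" ([row, column] in pixels: a listed point, or the origin of a listed thing).
The state is a dict: "time": time; "joint_pos": joint angles; "joint_vel": joint speeds; "joint_efforts": joint torques, N m; "tool_pos": TCP position; "tool_rot": TCP orientation; "contact_force": force on the tool from outside, world axes, zero at the start; "ft_torque": the same for the moment, N m; "gripper_width": opening from 0.0 (shut) to 1.0 (fully open); "grasp_force": force on a finger pad.
Only numpy, scipy, OpenCV 4.12 (cv2) and the standard library are available. Lean on these libraries where they do the work, as an engineer would, in place of code of your own. Each camera call takes 0.05 s, during which the arm holds its last target. There are 200 camera calls.

### The job

Walk the heavy jar crate forward over the counter until its front is flush against the stop rail along its whole width, by pushing the two ends of its back in turn. Push gently: its thin slats must never feel more than about 22 N from the robot (a push at the middle needs more than that), and do not let it swing more than about 20 degrees out of square with the rail. Then swing the keeper bar fully closed behind it, leaving everything else on the counter where it stands.

Things in the scene. Friction and masses are not known exactly. Their poses are not given: they have to be found in the camera images.
- crate: heavy low slatted wooden crate (about 4 kg), packed with jars, loose, flat on two battens (along its x, 120 mm long, 25 mm wide, at y = -80 and +80 mm). 170 mm deep (x), 320 mm wide (y), walls 9 mm thick, top edge 78 mm above the counter, jar lids 80 mm. Origin: centre of its underside, on the counter; +x its front (to the rail), -x its back (to the robot), +y its left
- front_left (a point): front left edge of the crate (front face, its +y end), 30 mm above the counter
- front_right (a point): front right edge of the crate (front face, its -y end), 30 mm above the counter
- back_left (a point): back left edge of the crate (outer back face, its +y end), 40 mm above the counter. Pushed at mid-back the crate resists with 22 to 27 N; within 20 mm of an end, with 11 to 15 N: it swivels about a point 50 to 70 mm beyond its middle, so its middle gains 0.3 of what the pushed end gains and the other end slips back by 0.4 of it.
- back_right (a point): back right edge of the crate (outer back face, its -y end), 40 mm above the counter. A pusher that does not turn with the crate rubs sideways along its back and adds force; meeting the crate faster than about 15 mm/s makes a knock that adds force too
- bay: fixed dark wooden stop rail, 420 mm long (y), 30 mm thick, 45 mm high, screwed to the counter. Origin: on the counter, middle of the rail's face that the crate must meet; x points away from the robot into the rail, so the crate comes from -x, square to y; it is home when both its front edges are at x = 0 here
- keeper_pivot (a point): axis of the keeper's pivot, 33 mm above the counter, at x = -183, y = +215 mm of the bay (beside the crate's left back edge when home). Its post is 14 mm across, 56 mm high, on a foot plate 50 x 40 x 12 mm; a strip 12 mm high, 18 mm wide runs along the bay's x at y = +232 mm, from x = -180 to +20 mm
- keeper_push (a point): point on the keeper's centre line 90 mm from its pivot, 33 mm above the counter. The keeper is a horizontal pale wooden bar 130 mm long from the pivot, 16 mm thick, from 18 to 48 mm above the counter
- keeper (a joint): keeper angle, rad: 0 = fully open (bar points to the bay's -x, splayed 0.35 rad to its +y, away from the crate), 1.92 = closed against its stop (bar points to the bay's -y, behind the crate's left back end, 5 mm clear of it if the crate is home). Closes counter-clockwise from above; takes about 1.5 N at keeper_push; stays where left
- wine: bystander: green wine bottle, 74 mm across, 290 mm tall, standing; origin at the centre of its underside
- honey: bystander: jar, 70 mm across, 90 mm tall, standing; origin at the centre of its underside
- mill: bystander: turned wooden pepper mill, 52 mm across, 165 mm tall, standing; origin at the centre of its underside
- bowl: bystander: white ramekin bowl, 90 mm across, 45 mm tall; origin at the centre of its underside
- oil: bystander: amber oil bottle, 60 mm across, 190 mm tall, standing; origin at the centre of its underside
- tin: bystander: round tin, 80 mm across, 80 mm tall, standing; origin at the centre of its underside
- spatula: bystander: spatula with a wooden handle, lying flat on the counter, about 250 mm long; origin where the handle (140 mm) meets the shank

How it is judged:
By the outcome, as a careful person would: the job done as asked, in the order asked, and still so for the second after the job is handed in, with the robot touching nothing.
It also fails if it takes over 72 s, if anything falls off the work surface, if the arm or the gripper's body presses on something with over 40 N, if the wrist force passes 120 N, or if a joint passes its speed limit or range.

## Working session

There is one attempt and no reset: what is moved stays moved. The work goes in short steps, Python scripts to look and compute and a shell command to move; the robot and the scene stay as the last step left them, time stands still between calls to the robot, and variables do not carry over. Pictures are saved under pics/ and viewed, at most 10 in all, crops included, and the job is handed in when it is done.

```bash
mkdir -p pics; cat > h.py <<'E'
import numpy as np, cv2
from scipy.spatial.transform import Rotation as R
from plant import manip
def q(o): return R.from_quat([o[1],o[2],o[3],o[0]])
def ray(cam,row,col,z):
    p=manip.camera_params(cam);K=np.array(p["intrinsics"])
    d=q(p["orientation"]).apply(np.linalg.inv(K)@[col,row,1]);o=np.array(p["xyz"])
    return o+d*(z-o[2])/d[2]
def cloud(cam,dep):
    p=manip.camera_params(cam);K=np.array(p["intrinsics"])
    v,u=np.mgrid[:400,:640]
    c=np.stack([(u-K[0,2])/K[0,0]*dep,(v-K[1,2])/K[1,1]*dep,dep],-1)
    w=q(p["orientation"]).apply(c.reshape(-1,3)).reshape(400,640,3)+np.array(p["xyz"])
    w[dep==0]=np.nan
    return w
def save(n,im): cv2.imwrite("pics/"+n,im[:,:,::-1])
E
python3 - <<'E'
from h import *
np.set_printoptions(precision=4,suppress=True)
for c in ("scene","top"):
    im,d=manip.grab_frame(c);save(c+"0.png",im);np.save(c+"0.npy",cloud(c,d))
    p=manip.camera_params(c);print(c,p["xyz"],p["orientation"])
    for n,z in dict(crate=0,front_left=.03,front_right=.03,back_left=.04,back_right=.04,bay=0,keeper_pivot=.033,keeper_push=.033,wine=0,honey=0,mill=0,bowl=0,oil=0,tin=0,spatula=0).items():
        for m in manip.mark_of(c,n)[:1]:
            print(n,round(m["conf"],2),np.round(m["centre"]),ray(c,*m["centre"],z))
print(manip.state(),manip.tip_extent)
E
```

```text
scene [1.3843 0.0725 0.6761] [-0.312   0.611   0.6442 -0.3382]
crate 0.55 [228. 326.] [0.5521 0.053  0.    ]
front_left 0.26 [172. 198.] [ 0.3292 -0.3476  0.03  ]
front_right 0.9 [237. 256.] [ 0.6308 -0.1164  0.03  ]
back_left 0.56 [200. 384.] [0.4713 0.2082 0.04  ]
back_right 0.67 [191. 268.] [ 0.4443 -0.1116  0.04  ]
bay 0.93 [264. 312.] [0.6867 0.0255 0.    ]
keeper_pivot 0.83 [213. 406.] [0.5192 0.2613 0.033 ]
keeper_push 0.55 [193. 405.] [0.4274 0.2712 0.033 ]
wine 0.59 [224. 203.] [ 0.5498 -0.2742  0.    ]
honey 0.75 [272. 451.] [0.6972 0.3441 0.    ]
mill 0.61 [286. 369.] [0.75  0.155 0.   ]
bowl 0.63 [288. 276.] [ 0.764  -0.0501  0.    ]
oil 0.71 [201. 162.] [ 0.4463 -0.4262  0.    ]
tin 0.62 [262. 504.] [0.6575 0.4758 0.    ]
spatula 0.68 [269. 456.] [0.6872 0.3581 0.    ]
top [0.3948 0.0289 1.0947] [ 0.0501 -0.7006  0.7098 -0.0528]
crate 0.72 [203. 310.] [0.5468 0.0523 0.    ]
front_left 0.64 [167. 257.] [0.6534 0.2066 0.03  ]
front_right 0.82 [176. 368.] [ 0.6213 -0.1181  0.03  ]
back_left 0.58 [224. 253.] [0.4841 0.215  0.04  ]
back_right 0.73 [235. 365.] [ 0.4481 -0.1027
[... 307 characters left out ...]
136. 347.] [ 0.7549 -0.0619 -0.    ]
oil 0.86 [235. 475.] [ 0.447  -0.4342  0.    ]
tin 0.79 [169. 168.] [0.6576 0.4802 0.    ]
spatula 0.65 [295. 452.] [ 0.2753 -0.3538  0.    ]
{'time': 1.6, 'joint_pos': array([-1.357 ,  0.0527,  1.6129, -0.    ,  1.476 , -0.119 ]), 'joint_vel': array([-0.0007,  0.0017,  0.0003, -0.    ,  0.0008, -0.0002]), 'joint_efforts': array([ -0.0002, -39.3675, -37.045 ,  -0.0002,   0.0006,  -0.    ]), 'tool_pos': array([ 0.2042, -0.5907,  0.217 ]), 'tool_rot': array([-0.    ,  0.9862,  0.1656, -0.    ]), 'contact_force': array([-0.1129,  0.1334,  0.9377]), 'ft_torque': array([ 0.0112,  0.0663, -0.0049]), 'grasp_force': 0.0, 'gripper_width': 0.9976111264467717} 0.019
```

View pics/top0.png

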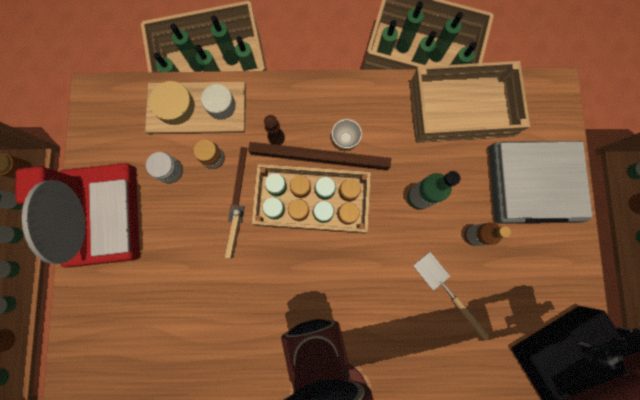

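View pics/scene0.png

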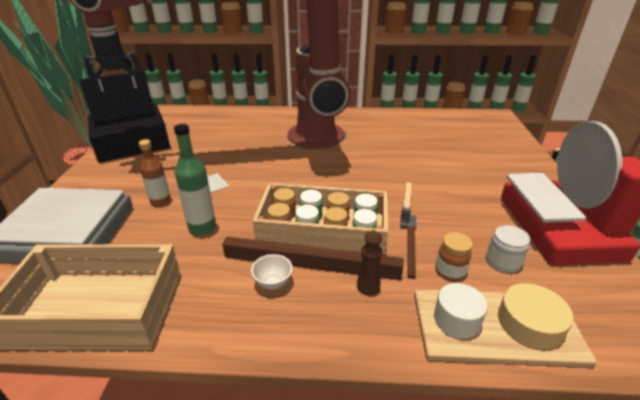

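```bash
cat >> h.py <<'E'
def crate_fit(w):
    # crate top: height 60..90mm cells near the crate
    m=(w[...,2]>.066)&(w[...,2]<.095)&(w[...,0]>.40)&(w[...,0]<.72)&(w[...,1]>-.19)&(w[...,1]<.25)
    n,l,s,_=cv2.connectedComponentsWithStats(cv2.morphologyEx(m.astype(np.uint8),cv2.MORPH_CLOSE,np.ones((5,5))))
    k=1+np.argmax(s[1:,4]); m&=(l==k)
    P=w[m][:,:2]; r=cv2.minAreaRect(P.astype(np.float32)); b=cv2.boxPoints(r)
    return P,r,b
E
python3 - <<'E'
from h import *
np.set_printoptions(precision=4,suppress=True)
for c in("top","scene"):
    w=np.load(c+"0.npy"); P,r,b=crate_fit(w);print(c,len(P),r,b.tolist())
    m=(w[...,2]>.035)&(w[...,2]<.055)&(w[...,0]>.62)&(w[...,0]<.74)&(w[...,1]>-.22)&(w[...,1]<.27)
    P=w[m][:,:2].astype(np.float32);r=cv2.minAreaRect(P);print("rail",len(P),r,cv2.boxPoints(r).tolist())
    m=(w[...,2]>.04)&(w[...,2]<.054)&(w[...,0]>.36)&(w[...,0]<.54)&(w[...,1]>.22)&(w[...,1]<.36)
    P=w[m][:,:2].astype(np.float32);r=cv2.minAreaRect(P);print("keep",len(P),r,cv2.boxPoints(r).tolist())
E
```

```text
top 2805 ((0.5540127754211426, 0.046927258372306824), (0.3205777108669281, 0.17108161747455597), 85.12615203857422) [[0.45516276359558105, -0.10551430284976959], [0.6256258487701416, -0.12004975974559784], [0.6528627872467041, 0.19936881959438324], [0.48239970207214355, 0.2139042764902115]]
rail 1716 ((0.6799339056015015, 0.0242016464471817), (0.41654452681541443, 0.11933527886867523), 89.89442443847656) [[0.6198825836181641, -0.18396033346652985], [0.7392176389694214, -0.18418021500110626], [0.7399852275848389, 0.23236362636089325], [0.6206501722335815, 0.23258350789546967]]
keep 296 ((0.4586394429206848, 0.2710767388343811), (0.021315481513738632, 0.13976193964481354), 80.66252899169922) [[0.3879551887512207, 0.2718983292579651], [0.5258652567863464, 0.24922209978103638], [0.5293236970901489, 0.2702551484107971], [0.3914136290550232, 0.29293137788772583]]
scene 4355 ((0.5559115409851074, 0.044321537017822266), (0.32058894634246826, 0.17534558475017548), 85.16973876953125) [[0.4550526440143585, -0.10802124440670013], [0.6297755241394043, -0.12278605997562408], [0.6567704677581787, 0.19666431844234467], [0.48204755783081055, 0.21142913401126862]]
rail 2877 ((0.6780538558959961, 0.020973801612854004), (0.11945550888776779, 0.41755759716033936), 1.0423436164855957) [[0.6145380139350891, 0.22863152623176575], [0.6221339106559753, -0.18885698914527893], [0.7415696978569031, -0.18668392300605774], [0.7339738011360168, 0.23080459237098694]]
keep 193 ((0.4626849889755249, 0.2721167802810669), (0.023229938000440598, 0.1432090699672699), 77.33739471435547) [[0.3902759253978729, 0.27648070454597473], [0.5300018191337585, 0.2450879067182541], [0.5350940227508545, 0.26775285601615906], [0.39536815881729126, 0.2991456389427185]]
```

```bash
cat > rail.py <<'E'
from h import *
np.set_printoptions(precision=4,suppress=True)
for c in("top","scene"):
    w=np.load(c+"0.npy"); 
    _,r,b=crate_fit(w); im=cv2.imread(f"pics/{c}0.png")
    m=(w[...,2]>.039)&(w[...,2]<.051)&(w[...,0]>.62)&(w[...,0]<.76)&(w[...,1]>-.24)&(w[...,1]<.28)&(im.max(2)<95)
    n,l,s,_=cv2.connectedComponentsWithStats(m.astype(np.uint8));m=l==1+np.argmax(s[1:,4])
    P=w[m][:,:2].astype(np.float32);r=cv2.minAreaRect(P);print(c,len(P),w[m][:,2].mean(),r,cv2.boxPoints(r).tolist())
    vx,vy,x0,y0=cv2.fitLine(P,cv2.DIST_HUBER,0,.001,.001).ravel();print("yaw",np.degrees(np.arctan2(-vx*np.sign(vy),abs(vy))),x0,y0)
    t=(P-[x0,y0])@[vx,vy];u=(P-[x0,y0])@[vy,-vx];print(np.percentile(t,[0,1,99,100]),np.percentile(u,[0,5,95,100]))
E
python3 rail.py
```

```text
top 1302 0.04282111767640549 ((0.6855065822601318, 0.02420152723789215), (0.4162231981754303, 0.029896222054958344), 82.50458526611328) [[0.6435386538505554, -0.18018189072608948], [0.6731794476509094, -0.1840817630290985], [0.7274745106697083, 0.22858494520187378], [0.6978337168693542, 0.2324848175048828]]
yaw -7.4942923 0.6847187 0.023714654
[-0.2075 -0.2037  0.2023  0.2087] [-0.0142 -0.0124  0.0129  0.0157]
scene 356 0.0427573393762318 ((0.6958377957344055, -0.02337646484375), (0.3215717375278473, 0.02266908623278141), 85.79937744140625) [[0.6727563142776489, -0.18290016055107117], [0.6953644752502441, -0.1845606565475464], [0.7189192771911621, 0.13614723086357117], [0.6963111162185669, 0.1378077268600464]]
yaw -7.2943454 0.6926882 -0.05090614
[-0.1334 -0.1299  0.1879  0.1888] [-0.0203 -0.0027  0.0022  0.0035]
```

The manual's scale: shifts go in shares of 0.8 m and turns go in shares of pi rad. Converting my numbers, -0.0437 m / 0.8 = -0.0546, 0.0405 m / 0.8 = 0.0506.

```bash
cat >> h.py <<'E'
def to(x,y,z,yaw):
    s=manip.state();r=q(s["tool_rot"]);X=r.apply([1,0,0]);c=np.arctan2(X[1],X[0])
    print("yaw now",np.degrees(c),"tool delta",np.round(r.inv().apply(np.array([x,y,z])-s["tool_pos"]),4),"rz",round(float(c-np.radians(yaw)),4),"tilt",np.round(r.apply([0,0,1]),3))
E
echo '{"rows":[[0, 0.0506, -0.0546, 0, 0, 0, 0], [0, 0.0506, -0.0546, 0, 0, 0, 0], [0, 0.0506, -0.0546, 0, 0, 0, 0], [0, 0.0506, -0.0546, 0, 0, 0, 0], [0, 0.0506, -0.0546, 0, 0, 0, 0]]}' | python3 -m crank
echo '{"rows":[[0, 0.0506, -0.0546, 0, 0, 0, 0], [0, 0.0506, -0.0546, 0, 0, 0, 0], [0, 0.0506, -0.0546, 0, 0, 0, 0], [0, 0.0506, -0.0546, 0, 0, 0, 0]]}' | python3 -m crank
echo '{"rows":[[0, 0.0316, -0.0684, 0, 0, 0, 0], [0, 0.0316, -0.0684, 0, 0, 0, 0], [0, 0.0316, -0.0684, 0, 0, 0, 0], [0, 0.0316, -0.0684, 0, 0, 0, 0], [0, 0.0316, -0.0684, 0, 0, 0, 0]]}' | python3 -m crank
echo '{"rows":[[0, 0, 0, 0.05, 0, 0, 0.0446], [0, 0, 0, 0.05, 0, 0, 0.0446], [0, 0, 0, 0.025, 0, 0, 0.0442]]}' | python3 -m crank
python3 -c "
from h import *
to(.4513,.2004,.04,-4.9);print(manip.state())"
```

```text
time: 2.22
tool_pos: [0.3247, -0.3163, 0.2172]
tool_rot: [0.0, 0.986, 0.165, 0.0]
contact_force: [0.4, -1.2, -0.2]
gripper_width: -0.0
grasp_force: 0.0
time: 2.72
tool_pos: [0.4207, -0.0981, 0.2174]
tool_rot: [0.0, 0.986, 0.166, 0.001]
contact_force: [0.7, 0.1, 0.6]
gripper_width: -0.001
grasp_force: 0.0
time: 3.35
tool_pos: [0.4504, 0.2021, 0.2174]
tool_rot: [0.0, 0.986, 0.166, 0.001]
contact_force: [1.8, -1.1, -0.2]
gripper_width: 0.001
grasp_force: 0.0
time: 3.72
tool_pos: [0.4488, 0.1999, 0.1143]
tool_rot: [0.001, 0.999, -0.045, -0.002]
contact_force: [0.3, 0.0, -0.1]
gripper_width: 0.004
grasp_force: 0.0
yaw now -5.157547844544659 tool delta [ 0.0027 -0.0008  0.0743] rz -0.0045 tilt [-0.004 -0.001 -1.   ]
{'time': 3.725, 'joint_pos': array([ 2.67373976e-01, -1.84283555e-01,  2.01470031e+00, -4.16004422e-05,
        1.31484359e+00,  1.92819484e+00]), 'joint_vel': array([-0.00687979,  0.15988538,  0.10692461,  0.00159936, -0.30220454,
        1.10128414]), 'joint_efforts': array([ 2.34056697e-01, -2.74788755e+01, -3.49503922e+01,  7.32537737e-03,
        2.21969043e-01, -9.14139021e-01]), 'tool_pos': array([0.44882345, 0.19986891, 0.11431953]), 'tool_rot': array([ 5.82734554e-04,  9.98985677e-01, -4.49916971e-02, -1.73890777e-03]), 'contact_force': array([ 0.3091588 ,  0.00652693, -0.05586927]), 'ft_torque': array([-0.00594649,  0.0197859 ,  0.01359181]), 'grasp_force': 0.0, 'gripper_width': 0.0037845268924289834}
```

To row units: 0.04 m / 0.8 = 0.05, 0.034 m / 0.8 = 0.0425.

```bash

echo '{"rows":[[0, 0, 0, 0.05, 0, 0, 0], [0, 0, 0, 0.0425, 0, 0, 0], [0, 0, 0, 0, 0, 0, 0], [0, 0.0063, 0, 0, 0, 0, 0], [0, 0.005, 0, 0, 0, 0, 0]]}' | python3 -m crank
echo '{"rows":[[0, 0.0019, 0, 0, 0, 0, 0], [0, 0.0019, 0, 0, 0, 0, 0], [0, 0.0019, 0, 0, 0, 0, 0], [0, 0.0019, 0, 0, 0, 0, 0]]}' | python3 -m crank
python3 -c "
from h import *
to(.4713,.1987,.04,-4.9)
im,d=manip.grab_frame('wrist');save('w0.png',im)"
```

```text
time: 4.35
tool_pos: [0.4615, 0.1996, 0.0453]
tool_rot: [-0.001, 0.999, -0.043, 0.002]
contact_force: [-0.1, 0.3, 0.8]
gripper_width: -0.005
grasp_force: 0.0
time: 4.85
tool_pos: [0.4654, 0.1986, 0.043]
tool_rot: [0.0, 0.999, -0.043, -0.0]
contact_force: [-0.4, -0.1, -0.5]
gripper_width: -0.002
grasp_force: 0.0
yaw now -4.9370816957150065 tool delta [ 0.0059 -0.0006  0.003 ] rz -0.0006 tilt [-0. -0. -1.]
```

View pics/w0.png

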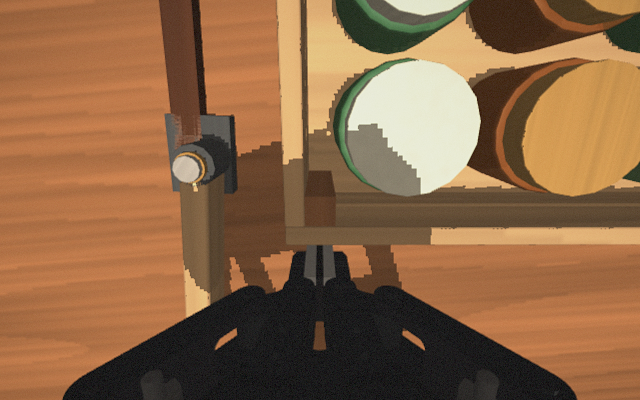

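To row units: 0.0015 m / 0.8 = 0.0019.

```bash

echo '{"rows":[[0, 0.0019, 0, 0, 0, 0, 0], [0, 0.0019, 0, 0, 0, 0, 0]]}' | python3 -m crank | grep -E "pos|force: \["
echo '{"rows":[[0, 0.0019, 0, 0, 0, 0, 0], [0, 0.0019, 0, 0, 0, 0, 0]]}' | python3 -m crank| grep -E "pos|force: \["
echo '{"rows":[[0, 0.0019, 0, 0, 0, 0, 0]]}' | python3 -m crank| grep -E "pos|force: \["
```

```text
tool_pos: [0.4684, 0.1984, 0.043]
contact_force: [0.8, -0.7, -0.1]
tool_pos: [0.4713, 0.1981, 0.043]
contact_force: [-3.6, 0.2, 2.1]
tool_pos: [0.4713, 0.1981, 0.0429]
contact_force: [-9.9, 0.4, 6.5]
```

To row units: 0.0015 m / 0.8 = 0.0019, 0.001 m / 0.8 = 0.0013, 0.0073 rad / 3.1416 = 0.0023.

```bash

echo '{"rows":[[0, 0.0013, -0.0004, 0, 0, 0, 0.0013], [0, 0.0019, -0.0009, 0, 0, 0, 0.0023]]}' | python3 -m crank| grep -E "pos|force: \["
echo '{"rows":[[0, 0.0019, -0.0009, 0, 0, 0, 0.0023], [0, 0.0019, -0.0009, 0, 0, 0, 0.0023]]}' | python3 -m crank| grep -E "pos|force: \["
echo '{"rows":[[0, 0.0019, -0.0009, 0, 0, 0, 0.0023], [0, 0.0019, -0.0009, 0, 0, 0, 0.0023]]}' | python3 -m crank| grep -E "pos|force: \["
python3 -c "
from h import *
s=manip.state();print(s['contact_force'],s['ft_torque'])
to(.4713,.1987,.04,-4.9)"
```

```text
tool_pos: [0.4714, 0.1986, 0.0424]
contact_force: [-14.9, -1.1, 12.2]
tool_pos: [0.4744, 0.1998, 0.0424]
contact_force: [-15.4, -0.9, 11.4]
tool_pos: [0.4775, 0.201, 0.0425]
contact_force: [-14.6, -1.1, 9.5]
[-14.57551426  -1.05330571   9.4837178 ] [-0.00459789  2.20990414  0.00876086]
yaw now -7.255306701253278 tool delta [-0.0058  0.0031  0.0025] rz -0.0411 tilt [-0.011 -0.001 -1.   ]
```

To row units: 0.0015 m / 0.8 = 0.0019, -0.0007 m / 0.8 = -0.0009, 0.0073 rad / 3.1416 = 0.0023.

```bash

echo '{"rows":[[0, 0.0019, -0.0009, -0.0005, 0, 0, 0.0023], [0, 0.0019, -0.0009, -0.0005, 0, 0, 0.0023]]}' | python3 -m crank| grep -E "pos|force: \["
echo '{"rows":[[0, 0.0019, -0.0009, -0.0005, 0, 0, 0.0023], [0, 0.0019, -0.0009, -0.0005, 0, 0, 0.0023]]}' | python3 -m crank| grep -E "pos|force: \["
echo '{"rows":[[0, 0.0019, -0.0009, 0, 0, 0, 0.0023], [0, 0.0019, -0.0009, 0, 0, 0, 0.0023]]}' | python3 -m crank| grep -E "pos|force: \["
python3 -c "
from h import *
s=manip.state();print(s['contact_force'],s['ft_torque'])
to(.4713,.1987,.04,-4.9)"
```

```text
tool_pos: [0.4803, 0.2021, 0.0425]
contact_force: [-12.5, 1.9, 5.9]
tool_pos: [0.4832, 0.203, 0.0425]
contact_force: [-11.8, 1.5, 2.1]
tool_pos: [0.4863, 0.204, 0.0425]
contact_force: [-11.4, 2.7, 3.3]
[-11.37685912   2.72813497   3.26388399] [0.26892537 1.86057748 0.03272524]
yaw now -9.768390049466039 tool delta [-0.0139  0.0077  0.0027] rz -0.085 tilt [-0.012 -0.    -1.   ]
```

To row units: 0.0018 m / 0.8 = 0.0023, -0.0008 m / 0.8 = -0.001, 0.0088 rad / 3.1416 = 0.0028.

```bash

echo '{"rows":[[0, 0.0023, -0.001, -0.0001, 0, 0, 0.0028], [0, 0.0023, -0.001, -0.0001, 0, 0, 0.0028], [0, 0.0023, -0.001, -0.0001, 0, 0, 0.0028]]}' | python3 -m crank| grep -E "pos|force: \["
echo '{"rows":[[0, 0.0023, -0.001, -0.0001, 0, 0, 0.0028], [0, 0.0023, -0.001, -0.0001, 0, 0, 0.0028], [0, 0.0023, -0.001, -0.0001, 0, 0, 0.0028]]}' | python3 -m crank| grep -E "pos|force: \["
echo '{"rows":[[0, 0.0023, -0.001, -0.0001, 0, 0, 0.0028], [0, 0.0023, -0.001, -0.0001, 0, 0, 0.0028], [0, 0.0023, -0.001, -0.0001, 0, 0, 0.0028]]}' | python3 -m crank| grep -E "pos|force: \["
cat >> h.py <<'E'
BAY=np.array([.6698,.0257]);YB=-7.5
def bf(p):
    a=np.radians(YB);d=np.asarray(p)-BAY
    return np.array([d@[np.cos(a),np.sin(a)],d@[-np.sin(a),np.cos(a)]])*1000
def crate(save_as=None):
    im,d=manip.grab_frame("top");w=cloud("top",d)
    if save_as: save(save_as,im);np.save(save_as+".npy",w)
    P,r,b=crate_fit(w);c=b.mean(0)
    # long axis direction
    e=[b[1]-b[0],b[2]-b[1]];L=max(e,key=np.linalg.norm);L=L/np.linalg.norm(L)*np.sign(L[1]);yaw=np.degrees(np.arctan2(-L[0],L[1]))
    print("crate n",len(P),"size",np.round(r[1],4),"c",np.round(c,4),"bay mm",np.round(bf(c),1),"relyaw",round(yaw-YB,2))
    n=np.array([L[1],-L[0]])
    for s,nm in((1,"L"),(-1,"R")):
        print(nm,"front gap",np.round(bf(c+.085*n+s*.16*L),1),"back contact(145)",np.round(c-.085*n+s*.145*L,4))
    return c,yaw
E
python3 -c "
from h import *
to(.4713,.1987,.04,-4.9);crate('top1.png')"
```

```text
tool_pos: [0.492, 0.2055, 0.0425]
contact_force: [-11.3, 1.9, 1.7]
tool_pos: [0.4977, 0.2069, 0.0425]
contact_force: [-10.7, 3.3, -0.6]
tool_pos: [0.5035, 0.2081, 0.0426]
contact_force: [-9.4, 3.8, -1.2]
yaw now -14.312282664701728 tool delta [-0.0288  0.017   0.003 ] rz -0.1643 tilt [-0.012  0.001 -1.   ]
crate n 3193 size [0.3203 0.1706] c [0.5621 0.0459] bay mm [-109.5    6. ] relyaw -6.24
L front gap [ -7.6 155.8] back contact(145) [0.5139 0.207 ]
R front gap [ -42.4 -162.3] back contact(145) [ 0.445  -0.0747]
```

To row units: 0.0017 m / 0.8 = 0.0021, 0.0015 m / 0.8 = 0.0019, 0.0083 rad / 3.1416 = 0.0026.

```bash

echo '{"rows":[[0, 0.0021, -0.001, 0, 0, 0, 0.0026], [0, 0.0021, -0.001, 0, 0, 0, 0.0026], [0, 0.0019, -0.0009, 0, 0, 0, 0.0023]]}' | python3 -m crank| grep -E "pos|force: \["
echo '{"rows":[[0, -0.01, 0, 0, 0, 0, 0], [0, -0.015, 0, 0, 0, 0, 0], [0, -0.0063, 0.05, 0, 0, 0, 0], [0, 0, 0.075, 0, 0, 0, 0], [0, 0, 0.075, 0, 0, 0, 0]]}' | python3 -m crank| grep -E "pos|force: \["
echo '{"rows":[[0, 0, 0.075, 0, 0, 0, 0], [0, 0, 0.075, 0, 0, 0, 0], [0, 0, 0.0125, 0, 0, 0, 0], [0, 0, 0, 0, 0, 0, 0]]}' | python3 -m crank| grep -E "pos|force: \["
python3 -c "
from h import *
c,y=crate('top2.png');a=np.radians(y);n=np.array([np.cos(a),np.sin(a)]);L=np.array([-n[1],n[0]])
t=c-.085*n-.145*L-.011*n;to(*t,.043,y)"
```

```text
tool_pos: [0.5089, 0.2091, 0.0426]
contact_force: [-9.6, 4.7, -1.2]
tool_pos: [0.4463, 0.0601, 0.0462]
contact_force: [1.5, -1.4, 0.4]
tool_pos: [0.4116, -0.0643, 0.0459]
contact_force: [-0.5, 0.2, 0.7]
crate n 3510 size [0.3204 0.1705] c [0.5636 0.0454] bay mm [-107.8    5.7] relyaw -7.44
L front gap [ -2.8 153.3] back contact(145) [0.5189 0.2074]
R front gap [ -44.3 -164. ] back contact(145) [ 0.4441 -0.0728]
yaw now -15.679285224541669 tool delta [0.0227 0.0003 0.0028] rz -0.0129 tilt [ 0.001  0.    -1.   ]
```

To row units: 0.007 m / 0.8 = 0.0088, 0.006 m / 0.8 = 0.0075, -0.012 rad / 3.1416 = -0.0038.

```bash

echo '{"rows":[[0, 0.0088, 0, 0, 0, 0, -0.0038], [0, 0.0075, 0, 0, 0, 0, 0], [0, 0.0038, 0, 0, 0, 0, 0], [0, 0.0019, 0, 0, 0, 0, 0], [0, 0.0019, 0, 0, 0, 0, 0]]}' | python3 -m crank| grep -E "pos|force: \["
echo '{"rows":[[0, 0.0019, 0, 0, 0, 0, 0], [0, 0.0019, 0, 0, 0, 0, 0]]}' | python3 -m crank| grep -E "pos|force: \["
echo '{"rows":[[0, 0.0013, 0, -0.0004, 0, 0, 0]]}' | python3 -m crank| grep -E "pos|force: \["
```

```text
tool_pos: [0.4297, -0.0689, 0.0454]
contact_force: [-0.4, 0.3, 1.0]
tool_pos: [0.4327, -0.0698, 0.0455]
contact_force: [-0.1, 0.3, 0.6]
tool_pos: [0.4336, -0.0701, 0.0458]
contact_force: [0.9, 0.7, 0.1]
```

To row units: 0.001 m / 0.8 = 0.0013, -0.0003 m / 0.8 = -0.0004, -0.002 rad / 3.1416 = -0.0006.

```bash

echo '{"rows":[[0, 0.0013, 0, -0.0004, 0, 0, 0], [0, 0.0013, 0, -0.0004, 0, 0, -0.0006]]}' | python3 -m crank| grep -E "pos|force: \["
echo '{"rows":[[0, 0.0019, 0.0008, -0.0005, 0, 0, -0.0019], [0, 0.0019, 0.0008, -0.0005, 0, 0, -0.0023]]}' | python3 -m crank| grep -E "pos|force: \["
echo '{"rows":[[0, 0.0019, 0.0008, -0.0005, 0, 0, -0.0023], [0, 0.0019, 0.0008, -0.0005, 0, 0, -0.0023]]}' | python3 -m crank| grep -E "pos|force: \["
```

```text
tool_pos: [0.4344, -0.0703, 0.0461]
contact_force: [-5.9, 1.7, 3.7]
tool_pos: [0.4345, -0.0707, 0.0461]
contact_force: [-12.7, 5.0, 6.5]
tool_pos: [0.4367, -0.0726, 0.0462]
contact_force: [-11.3, 4.0, 2.6]
```

To row units: 0.0018 m / 0.8 = 0.0023, 0.0008 m / 0.8 = 0.001, -0.0088 rad / 3.1416 = -0.0028.

```bash

echo '{"rows":[[0, 0.0023, 0.001, -0.0001, 0, 0, -0.0028], [0, 0.0023, 0.001, -0.0001, 0, 0, -0.0028], [0, 0.0023, 0.001, -0.0001, 0, 0, -0.0028], [0, 0.0023, 0.001, -0.0001, 0, 0, -0.0028]]}' | python3 -m crank| grep -E "pos|force: \["
echo '{"rows":[[0, 0.0023, 0.001, -0.0001, 0, 0, -0.0028], [0, 0.0023, 0.001, -0.0001, 0, 0, -0.0028], [0, 0.0023, 0.001, -0.0001, 0, 0, -0.0028], [0, 0.0023, 0.001, -0.0001, 0, 0, -0.0028]]}' | python3 -m crank| grep -E "pos|force: \["
echo '{"rows":[[0, 0.0023, 0.001, 0, 0, 0, -0.0028], [0, 0.0023, 0.001, 0, 0, 0, -0.0028], [0, 0.0023, 0.001, 0, 0, 0, -0.0028], [0, 0.0023, 0.001, 0, 0, 0, -0.0028]]}' | python3 -m crank| grep -E "pos|force: \["
echo '{"rows":[[0, 0.0023, 0.001, 0, 0, 0, -0.0028], [0, 0.0023, 0.001, 0, 0, 0, -0.0028], [0, 0.0023, 0.001, 0, 0, 0, -0.0028], [0, 0.0023, 0.001, 0, 0, 0, -0.0028]]}' | python3 -m crank| grep -E "pos|force: \["
python3 -c "
from h import *
c,y=crate('top3.png');to(.4,0,.043,y)"
```

```text
tool_pos: [0.4426, -0.0776, 0.0462]
contact_force: [-11.7, 3.1, 3.3]
tool_pos: [0.4489, -0.0822, 0.0462]
contact_force: [-12.0, 1.5, 1.4]
tool_pos: [0.4555, -0.0867, 0.0462]
contact_force: [-11.2, 1.7, 2.0]
tool_pos: [0.4622, -0.0908, 0.0462]
contact_force: [-11.9, 0.2, 1.0]
crate n 3302 size [0.3205 0.1707] c [0.5723 0.044 ] bay mm [-99.1   5.4] relyaw 1.49
L front gap [-18.3 167.5] back contact(145) [0.5029 0.1971]
R front gap [ -10.  -152.4] back contact(145) [ 0.4725 -0.0913]
yaw now -5.152896320326702 tool delta [-0.0704 -0.085   0.0041] rz 0.015 tilt [-0.011  0.002 -1.   ]
```

To row units: 0.0018 m / 0.8 = 0.0023, 0.0008 m / 0.8 = 0.001, -0.008 rad / 3.1416 = -0.0025.

```bash

echo '{"rows":[[0, 0.0023, 0.001, 0, 0, 0, -0.0022], [0, 0.0023, 0.001, 0, 0, 0, -0.0022], [0, 0.0023, 0.001, 0, 0, 0, -0.0025], [0, 0.0023, 0.001, 0, 0, 0, -0.0026]]}' | python3 -m crank| grep -E "pos|force: \["
echo '{"rows":[[0, -0.01, 0, 0, 0, 0, 0], [0, -0.015, 0, 0, 0, 0, 0], [0, -0.0063, -0.05, 0, 0, 0, 0], [0, 0, -0.075, 0, 0, 0, 0], [0, 0, -0.075, 0, 0, 0, 0]]}' | python3 -m crank| grep -E "pos|force: \["
echo '{"rows":[[0, 0, -0.075, 0, 0, 0, 0], [0, 0, -0.075, 0, 0, 0, 0], [0, 0, -0.0125, 0, 0, 0, 0], [0, 0, 0, 0, 0, 0, 0]]}' | python3 -m crank| grep -E "pos|force: \["
python3 -c "
from h import *
c,y=crate('top4.png');a=np.radians(y);n=np.array([np.cos(a),np.sin(a)]);L=np.array([-n[1],n[0]])
t=c-.085*n+.145*L-.011*n;to(*t,.043,y)"
```

```text
tool_pos: [0.4692, -0.0947, 0.0462]
contact_force: [-11.4, -0.4, 0.4]
tool_pos: [0.459, 0.0671, 0.0497]
contact_force: [0.3, 0.5, 0.1]
tool_pos: [0.4665, 0.1957, 0.0491]
contact_force: [0.9, -0.5, 0.5]
crate n 3557 size [0.3197 0.1707] c [0.5743 0.0438] bay mm [-97.    5.4] relyaw 3.55
L front gap [-22.1 170.4] back contact(145) [0.4995 0.1943]
R front gap [  -2.2 -149. ] back contact(145) [ 0.4796 -0.095 ]
yaw now -3.480217497901834 tool delta [ 0.022  -0.0015  0.0059] rz 0.0082 tilt [ 0. -0. -1.]
```

To row units: 0.007 m / 0.8 = 0.0088, 0.004 m / 0.8 = 0.005, 0.008 rad / 3.1416 = 0.0025.

```bash

echo '{"rows":[[0, 0.0088, -0.0019, 0.005, 0, 0, 0.0025], [0, 0.0075, 0, 0, 0, 0, 0], [0, 0.0038, 0, 0, 0, 0, 0], [0, 0.0019, 0, 0, 0, 0, 0], [0, 0.0019, 0, 0, 0, 0, 0]]}' | python3 -m crank| grep -E "pos|force: \["
echo '{"rows":[[0, 0.0019, 0, 0, 0, 0, 0], [0, 0.0013, 0, -0.0003, 0, 0, 0]]}' | python3 -m crank| grep -E "pos|force: \["
echo '{"rows":[[0, 0.0013, 0, -0.0004, 0, 0, 0], [0, 0.0013, 0, -0.0004, 0, 0, 0]]}' | python3 -m crank| grep -E "pos|force: \["
```

```text
tool_pos: [0.4857, 0.1957, 0.0448]
contact_force: [0.5, 0.5, -0.4]
tool_pos: [0.4881, 0.1957, 0.045]
contact_force: [-0.5, 0.8, 0.3]
tool_pos: [0.4895, 0.1955, 0.0455]
contact_force: [-3.4, 1.1, 1.0]
```

To row units: 0.0015 m / 0.8 = 0.0019, -0.0006 m / 0.8 = -0.0008, 0.0073 rad / 3.1416 = 0.0023.

```bash

echo '{"rows":[[0, 0.0019, -0.0008, -0.0005, 0, 0, 0.0019], [0, 0.0019, -0.0008, -0.0005, 0, 0, 0.0023]]}' | python3 -m crank| grep -E "pos|force: \["
echo '{"rows":[[0, 0.0023, -0.001, -0.0004, 0, 0, 0.0028], [0, 0.0023, -0.001, -0.0003, 0, 0, 0.0028], [0, 0.0023, -0.001, -0.0001, 0, 0, 0.0028]]}' | python3 -m crank| grep -E "pos|force: \["
echo '{"rows":[[0, 0.0023, -0.001, -0.0001, 0, 0, 0.0028], [0, 0.0023, -0.001, 0, 0, 0, 0.0028], [0, 0.0023, -0.001, 0, 0, 0, 0.0028]]}' | python3 -m crank| grep -E "pos|force: \["
echo '{"rows":[[0, 0.0023, -0.001, 0, 0, 0, 0.0028], [0, 0.0023, -0.001, 0, 0, 0, 0.0028]]}' | python3 -m crank| grep -E "pos|force: \["
python3 -c "
from h import *
c,y=crate('top5.png');to(.4,0,.043,y)"
```

```text
tool_pos: [0.4895, 0.1957, 0.0455]
contact_force: [-13.0, -2.2, 6.8]
tool_pos: [0.4945, 0.198, 0.0455]
contact_force: [-12.9, -0.9, 6.1]
tool_pos: [0.5, 0.2001, 0.0455]
contact_force: [-12.7, 0.2, 4.9]
tool_pos: [0.5037, 0.2014, 0.0455]
contact_force: [-13.6, 0.2, 4.9]
crate n 3457 size [0.3202 0.1706] c [0.5777 0.0439] bay mm [-93.7   6. ] relyaw -0.4
L front gap [ -7.5 165.4] back contact(145) [0.5135 0.1992]
R front gap [  -9.8 -154.6] back contact(145) [ 0.4736 -0.0881]
yaw now -8.754987688186231 tool delta [-0.0721  0.2149  0.0037] rz -0.0149 tilt [-0.011 -0.    -1.   ]
```

To row units: 0.0018 m / 0.8 = 0.0023, -0.0008 m / 0.8 = -0.001, 0.008 rad / 3.1416 = 0.0025.

```bash

echo '{"rows":[[0, 0.0023, -0.001, -0.0004, 0, 0, 0.0024], [0, 0.0023, -0.001, -0.0004, 0, 0, 0.0024], [0, 0.0023, -0.001, -0.0003, 0, 0, 0.0025]]}' | python3 -m crank| grep -E "pos|force: \["
echo '{"rows":[[0, 0.001, -0.0004, 0, 0, 0, 0.0011]]}' | python3 -m crank| grep -E "pos|force: \["
echo '{"rows":[[0, -0.01, 0, 0, 0, 0, 0], [0, -0.015, 0, 0, 0, 0, 0], [0, -0.0063, 0.05, 0, 0, 0, 0], [0, 0, 0.075, 0, 0, 0, 0], [0, 0, 0.075, 0, 0, 0, 0]]}' | python3 -m crank| grep -E "pos|force: \["
echo '{"rows":[[0, 0, 0.075, 0, 0, 0, 0], [0, 0, 0.0688, 0, 0, 0, 0], [0, 0, 0.0125, 0, 0, 0, 0], [0, 0, 0, 0, 0, 0, 0]]}' | python3 -m crank| grep -E "pos|force: \["
python3 -c "
from h import *
c,y=crate('top6.png');a=np.radians(y);n=np.array([np.cos(a),np.sin(a)]);L=np.array([-n[1],n[0]])
t=c-.085*n-.145*L-.011*n;to(*t,.043,y)"
```

```text
tool_pos: [0.5091, 0.203, 0.0456]
contact_force: [-11.4, 2.2, 0.9]
tool_pos: [0.51, 0.2033, 0.0456]
contact_force: [-11.4, 1.9, 2.1]
tool_pos: [0.4615, 0.0487, 0.0485]
contact_force: [0.4, -1.1, 0.8]
tool_pos: [0.4396, -0.0733, 0.0482]
contact_force: [0.0, 0.3, 0.1]
crate n 3431 size [0.3202 0.1711] c [0.5796 0.0435] bay mm [-91.7   5.9] relyaw -2.11
L front gap [ -0.9 162.6] back contact(145) [0.52   0.2007]
R front gap [ -12.7 -157.1] back contact(145) [ 0.4716 -0.0853]
yaw now -10.250106319146791 tool delta [0.0227 0.0069 0.0051] rz -0.0111 tilt [ 0.001  0.    -1.   ]
```

To row units: 0.007 m / 0.8 = 0.0088, 0.006 m / 0.8 = 0.0075, -0.011 rad / 3.1416 = -0.0035.

```bash

echo '{"rows":[[0, 0.0088, 0.0063, 0.005, 0, 0, -0.0035], [0, 0.0075, 0.0019, 0, 0, 0, 0], [0, 0.0038, 0, 0, 0, 0, 0], [0, 0.0019, 0, 0, 0, 0, 0], [0, 0.0019, 0, 0, 0, 0, 0]]}' | python3 -m crank| grep -E "pos|force: \["
echo '{"rows":[[0, 0.0019, 0, 0, 0, 0, 0], [0, 0.0019, 0, -0.0004, 0, 0, 0]]}' | python3 -m crank| grep -E "pos|force: \["
echo '{"rows":[[0, 0.0013, 0, -0.0004, 0, 0, 0], [0, 0.0013, 0, -0.0004, 0, 0, 0]]}' | python3 -m crank| grep -E "pos|force: \["
```

```text
tool_pos: [0.4571, -0.0827, 0.0439]
contact_force: [-0.2, -0.2, 0.2]
tool_pos: [0.46, -0.0833, 0.0442]
contact_force: [-0.1, 0.1, -0.1]
tool_pos: [0.4617, -0.0836, 0.0448]
contact_force: [-1.7, 0.0, 1.1]
```

To row units: 0.0015 m / 0.8 = 0.0019, 0.0006 m / 0.8 = 0.0008, -0.0073 rad / 3.1416 = -0.0023.

```bash

echo '{"rows":[[0, 0.0019, 0.0005, -0.0006, 0, 0, -0.0016], [0, 0.0019, 0.0008, -0.0006, 0, 0, -0.0023]]}' | python3 -m crank| grep -E "pos|force: \["
echo '{"rows":[[0, 0.0023, 0.001, -0.0004, 0, 0, -0.0025], [0, 0.0023, 0.001, -0.0004, 0, 0, -0.0027], [0, 0.0023, 0.001, -0.0001, 0, 0, -0.0027]]}' | python3 -m crank| grep -E "pos|force: \["
echo '{"rows":[[0, 0.0023, 0.001, 0, 0, 0, -0.0028], [0, 0.0023, 0.001, 0, 0, 0, -0.0028]]}' | python3 -m crank| grep -E "pos|force: \["
echo '{"rows":[[0, 0.0013, 0.0005, 0, 0, 0, -0.0014]]}' | python3 -m crank| grep -E "pos|force: \["
python3 -c "
from h import *
c,y=crate('top7.png');to(.4,0,.043,y)"
```

```text
tool_pos: [0.4615, -0.0838, 0.0448]
contact_force: [-12.0, 4.9, 8.3]
tool_pos: [0.4656, -0.0869, 0.0448]
contact_force: [-12.5, 4.0, 5.5]
tool_pos: [0.4688, -0.0891, 0.0448]
contact_force: [-12.0, 2.7, 6.0]
tool_pos: [0.4697, -0.0897, 0.0448]
contact_force: [-13.6, 3.0, 6.8]
crate n 3290 size [0.3199 0.171 ] c [0.5819 0.0432] bay mm [-89.5   5.9] relyaw 0.48
L front gap [ -5.8 166.6] back contact(145) [0.5152 0.1975]
R front gap [  -3.1 -153.4] back contact(145) [ 0.4798 -0.0903]
yaw now -6.175640097987834 tool delta [-0.0791 -0.0817  0.0028] rz 0.0148 tilt [-0.011  0.003 -1.   ]
```

To row units: 0.0014 m / 0.8 = 0.0018, 0.0006 m / 0.8 = 0.0008, -0.005 rad / 3.1416 = -0.0016.

```bash

echo '{"rows":[[0, 0.0018, 0.0008, -0.0005, 0, 0, -0.0016]]}' | python3 -m crank| grep -E "pos|force: \["
echo '{"rows":[[0, 0.001, 0.0004, -0.0003, 0, 0, -0.001]]}' | python3 -m crank| grep -E "pos|force: \["
echo '{"rows":[[0, 0.0008, 0.0004, 0, 0, 0, -0.001]]}' | python3 -m crank| grep -E "pos|force: \["
echo '{"rows":[[0, -0.01, 0, 0, 0, 0, 0], [0, -0.015, 0, 0, 0, 0, 0], [0, -0.0063, -0.05, 0, 0, 0, 0], [0, 0, -0.075, 0, 0, 0, 0], [0, 0, -0.075, 0, 0, 0, 0]]}' | python3 -m crank| grep -E "pos|force: \["
echo '{"rows":[[0, 0, -0.075, 0, 0, 0, 0], [0, 0, -0.075, 0, 0, 0, 0], [0, 0, -0.01, 0, 0, 0, 0], [0, 0, 0, 0, 0, 0, 0]]}' | python3 -m crank| grep -E "pos|force: \["
python3 -c "
from h import *
c,y=crate('top8.png');a=np.radians(y);n=np.array([np.cos(a),np.sin(a)]);L=np.array([-n[1],n[0]])
t=c-.085*n+.145*L-.011*n;to(*t,.043,y)"
```

```text
tool_pos: [0.4709, -0.0904, 0.0449]
contact_force: [-11.1, 1.3, 1.5]
tool_pos: [0.4716, -0.0909, 0.0449]
contact_force: [-11.5, 1.5, 2.3]
tool_pos: [0.4721, -0.0912, 0.0448]
contact_force: [-11.8, 1.2, 2.6]
tool_pos: [0.4677, 0.0706, 0.0479]
contact_force: [1.2, -0.2, 0.0]
tool_pos: [0.4798, 0.1968, 0.0473]
contact_force: [0.5, -0.2, 0.9]
crate n 3234 size [0.3205 0.1712] c [0.5825 0.043 ] bay mm [-88.8   5.8] relyaw 1.11
L front gap [ -6.9 167.4] back contact(145) [0.5142 0.1966]
R front gap [  -0.7 -152.6] back contact(145) [ 0.4819 -0.0916]
yaw now -5.596144148654245 tool delta [ 0.0232 -0.004   0.0041] rz 0.0138 tilt [ 0. -0. -1.]
```

To row units: 0.007 m / 0.8 = 0.0088, 0.006 m / 0.8 = 0.0075, 0.0138 rad / 3.1416 = 0.0044.

```bash

echo '{"rows":[[0, 0.0088, -0.0038, 0.005, 0, 0, 0.0044], [0, 0.0075, -0.0013, 0, 0, 0, 0], [0, 0.0038, 0, 0, 0, 0, 0], [0, 0.0019, 0, 0, 0, 0, 0], [0, 0.0019, 0, 0, 0, 0, 0]]}' | python3 -m crank| grep -E "pos|force: \["
echo '{"rows":[[0, 0.0019, 0, 0, 0, 0, 0], [0, 0.0019, 0, -0.0004, 0, 0, 0]]}' | python3 -m crank| grep -E "pos|force: \["
echo '{"rows":[[0, 0.0013, 0, -0.0004, 0, 0, 0], [0, 0.0013, 0, -0.0004, 0, 0, 0]]}' | python3 -m crank| grep -E "pos|force: \["
echo '{"rows":[[0, 0.0019, -0.0005, -0.0006, 0, 0, 0.0016]]}' | python3 -m crank| grep -E "pos|force: \["
```

```text
tool_pos: [0.4993, 0.1986, 0.0431]
contact_force: [0.2, -0.1, 0.1]
tool_pos: [0.5021, 0.1984, 0.0434]
contact_force: [0.1, -0.5, -0.4]
tool_pos: [0.504, 0.1982, 0.044]
contact_force: [-1.7, -0.4, 0.8]
tool_pos: [0.5039, 0.1983, 0.044]
contact_force: [-7.3, -0.1, 3.6]
```

To row units: 0.0015 m / 0.8 = 0.0019, -0.0006 m / 0.8 = -0.0008, 0.0073 rad / 3.1416 = 0.0023.

```bash

echo '{"rows":[[0, 0.0019, -0.0008, -0.0006, 0, 0, 0.0023]]}' | python3 -m crank| grep -E "pos|force: \["
echo '{"rows":[[0, 0.0023, -0.0009, -0.0005, 0, 0, 0.0025], [0, 0.0023, -0.0009, -0.0004, 0, 0, 0.0025]]}' | python3 -m crank| grep -E "pos|force: \["
echo '{"rows":[[0, 0.0015, -0.0006, -0.0003, 0, 0, 0.0018]]}' | python3 -m crank| grep -E "pos|force: \["
echo '{"rows":[[0, 0.001, -0.0004, 0, 0, 0, 0.0012]]}' | python3 -m crank| grep -E "pos|force: \["
python3 -c "
from h import *
c,y=crate('top9.png');to(.4,0,.043,y)"
```

```text
tool_pos: [0.5038, 0.1983, 0.044]
contact_force: [-12.6, -2.0, 6.4]
tool_pos: [0.5067, 0.1995, 0.0441]
contact_force: [-11.5, -0.6, 3.7]
tool_pos: [0.5078, 0.1999, 0.0441]
contact_force: [-11.3, -0.0, 3.9]
tool_pos: [0.5085, 0.2002, 0.0441]
contact_force: [-12.7, 0.1, 4.4]
crate n 2877 size [0.3203 0.1715] c [0.5841 0.0429] bay mm [-87.2   5.9] relyaw -0.03
L front gap [ -2.2 165.8] back contact(145) [0.5188 0.1978]
R front gap [  -2.3 -154.2] back contact(145) [ 0.4808 -0.0897]
yaw now -8.529470870603312 tool delta [-0.0777  0.2141  0.0024] rz -0.0175 tilt [-0.011 -0.001 -1.   ]
```

To row units: 0.001 m / 0.8 = 0.0013, -0.0004 m / 0.8 = -0.0005, 0.003 rad / 3.1416 = 0.001.

```bash

for i in 1; do
echo '{"rows":[[0, 0.0013, -0.0005, -0.0004, 0, 0, 0.001]]}' | python3 -m crank| grep -E "pos|force: \["
echo '{"rows":[[0, 0.0008, -0.0003, -0.0001, 0, 0, 0.0006]]}' | python3 -m crank| grep -E "pos|force: \["
echo '{"rows":[[0, 0.0006, -0.0003, 0, 0, 0, 0.0006]]}' | python3 -m crank| grep -E "pos|force: \["
done
python3 -c "
from h import *
c,y=crate('top10.png');to(.4,0,.043,y);print(manip.state()['time'])"
```

```text
tool_pos: [0.5095, 0.2005, 0.0441]
contact_force: [-10.6, 1.1, 1.8]
tool_pos: [0.51, 0.2007, 0.0441]
contact_force: [-11.4, 1.3, 2.3]
tool_pos: [0.5105, 0.2008, 0.0441]
contact_force: [-11.3, 2.3, 1.8]
crate n 3172 size [0.3204 0.1712] c [0.5844 0.0428] bay mm [-86.9   5.8] relyaw -0.51
L front gap [ -0.5 165. ] back contact(145) [0.5204 0.1982]
R front gap [  -3.3 -154.9] back contact(145) [ 0.48   -0.0889]
yaw now -8.922995657391093 tool delta [-0.0781  0.2156  0.0025] rz -0.0159 tilt [-0.011 -0.001 -1.   ]
25.4
```

To row units: 0.0006 m / 0.8 = 0.0008, -0.0002 m / 0.8 = -0.0003, 0.002 rad / 3.1416 = 0.0006.

```bash

echo '{"rows":[[0, 0.0008, -0.0003, 0, 0, 0, 0.0006]]}' | python3 -m crank| grep -E "pos|force: \["
echo '{"rows":[[0, 0.0008, -0.0003, 0, 0, 0, 0.0006]]}' | python3 -m crank| grep -E "pos|force: \["
echo '{"rows":[[0, 0.0008, -0.0001, 0, 0, 0, 0.0003]]}' | python3 -m crank| grep -E "pos|force: \["
```

```text
tool_pos: [0.511, 0.201, 0.0441]
contact_force: [-11.7, 1.6, 2.0]
tool_pos: [0.5117, 0.2012, 0.044]
contact_force: [-11.5, 1.7, 2.4]
tool_pos: [0.5122, 0.2013, 0.0441]
contact_force: [-11.5, 3.3, 3.0]
```

To row units: 0.0006 m / 0.8 = 0.0008, -0.0002 m / 0.8 = -0.0003, 0.002 rad / 3.1416 = 0.0006.

```bash

echo '{"rows":[[0, 0.0008, -0.0003, 0, 0, 0, 0.0006]]}' | python3 -m crank| grep -E "pos|force: \["
echo '{"rows":[[0, 0.0008, -0.0003, 0, 0, 0, 0.0006]]}' | python3 -m crank| grep -E "pos|force: \["
echo '{"rows":[[0, 0.0008, -0.0003, 0, 0, 0, 0.0006]]}' | python3 -m crank| grep -E "pos|force: \["
```

```text
tool_pos: [0.5129, 0.2015, 0.0441]
contact_force: [-11.9, 2.9, 2.6]
tool_pos: [0.5129, 0.2015, 0.0441]
contact_force: [-15.6, 1.6, 6.2]
tool_pos: [0.5129, 0.2015, 0.0441]
contact_force: [-16.7, 1.8, 7.1]
```

The manual's scale: shifts go in shares of 0.8 m and turns go in shares of pi rad. Converting my numbers, 0.06 m / 0.8 = 0.075, 0.04 m / 0.8 = 0.05.

```bash

echo '{"rows":[[0, -0.005, 0, 0, 0, 0, 0], [0, -0.015, 0, 0, 0, 0, 0], [0, -0.01, 0.05, 0, 0, 0, 0], [0, 0, 0.075, 0, 0, 0, 0], [0, 0, 0.075, 0, 0, 0, 0]]}' | python3 -m crank| grep -E "pos|force: \["
echo '{"rows":[[0, 0, 0.075, 0, 0, 0, 0], [0, 0, 0.0725, 0, 0, 0, 0], [0, 0, 0.0125, 0, 0, 0, 0], [0, 0, 0, 0, 0, 0, 0]]}' | python3 -m crank| grep -E "pos|force: \["
python3 -c "
from h import *
c,y=crate('top11.png');a=np.radians(y);n=np.array([np.cos(a),np.sin(a)]);L=np.array([-n[1],n[0]])
t=c-.085*n-.145*L-.011*n;to(*t,.043,y)"
```

```text
tool_pos: [0.4688, 0.0462, 0.047]
contact_force: [0.3, -0.0, -1.2]
tool_pos: [0.4477, -0.0791, 0.0467]
contact_force: [-0.0, -0.4, 1.3]
crate n 3406 size [0.32   0.1713] c [0.585  0.0427] bay mm [-86.3   5.8] relyaw -1.18
L front gap [  2. 164.] back contact(145) [0.5229 0.1989]
R front gap [  -4.6 -155.9] back contact(145) [ 0.4791 -0.0878]
yaw now -9.567323831296354 tool delta [0.0215 0.0043 0.0036] rz -0.0154 tilt [ 0.001  0.    -1.   ]
```

To row units: 0.007 m / 0.8 = 0.0088, 0.006 m / 0.8 = 0.0075, -0.0154 rad / 3.1416 = -0.0049.

```bash

echo '{"rows":[[0, 0.0088, 0.0038, 0.0038, 0, 0, -0.0049], [0, 0.0075, 0.0013, 0, 0, 0, 0], [0, 0.0038, 0, 0, 0, 0, 0], [0, 0.0019, 0, 0, 0, 0, 0], [0, 0.0019, 0, 0, 0, 0, 0]]}' | python3 -m crank| grep -E "pos|force: \["
echo '{"rows":[[0, 0.0019, 0, 0, 0, 0, 0], [0, 0.0013, 0, -0.0004, 0, 0, 0]]}' | python3 -m crank| grep -E "pos|force: \["
echo '{"rows":[[0, 0.0013, 0, -0.0004, 0, 0, 0], [0, 0.0013, 0, -0.0004, 0, 0, 0]]}' | python3 -m crank| grep -E "pos|force: \["
echo '{"rows":[[0, 0.0019, 0.0005, -0.0006, 0, 0, -0.0016]]}' | python3 -m crank| grep -E "pos|force: \["
echo '{"rows":[[0, 0.0019, 0.0008, -0.0006, 0, 0, -0.0019]]}' | python3 -m crank| grep -E "pos|force: \["
echo '{"rows":[[0, 0.0016, 0.0008, -0.0004, 0, 0, -0.0019]]}' | python3 -m crank| grep -E "pos|force: \["
echo '{"rows":[[0, 0.0016, 0.0008, -0.0004, 0, 0, -0.0019]]}' | python3 -m crank| grep -E "pos|force: \["
```

```text
tool_pos: [0.4657, -0.0856, 0.0432]
contact_force: [0.9, 0.7, 0.7]
tool_pos: [0.4681, -0.0861, 0.0436]
contact_force: [0.5, -0.3, -1.3]
tool_pos: [0.4689, -0.0863, 0.0439]
contact_force: [-6.3, 0.7, 3.5]
tool_pos: [0.4688, -0.0863, 0.0439]
contact_force: [-11.4, 1.8, 6.7]
tool_pos: [0.469, -0.0865, 0.0439]
contact_force: [-13.4, 4.8, 6.9]
tool_pos: [0.47, -0.0873, 0.044]
contact_force: [-13.1, 3.2, 4.2]
tool_pos: [0.4711, -0.088, 0.044]
contact_force: [-11.0, 2.5, 3.0]
```

To row units: 0.0013 m / 0.8 = 0.0016, 0.0006 m / 0.8 = 0.0008, -0.006 rad / 3.1416 = -0.0019.

```bash

echo '{"rows":[[0, 0.0016, 0.0008, -0.0001, 0, 0, -0.0019]]}' | python3 -m crank| grep -E "pos|force: \["
echo '{"rows":[[0, 0.0013, 0.0005, -0.0001, 0, 0, -0.0014]]}' | python3 -m crank| grep -E "pos|force: \["
echo '{"rows":[[0, 0.0008, 0.0003, 0, 0, 0, -0.0008]]}' | python3 -m crank| grep -E "pos|force: \["
echo '{"rows":[[0, 0.0008, 0.0003, 0, 0, 0, -0.0008]]}' | python3 -m crank| grep -E "pos|force: \["
```

```text
tool_pos: [0.4722, -0.0888, 0.044]
contact_force: [-11.4, 2.4, 5.3]
tool_pos: [0.4731, -0.0894, 0.044]
contact_force: [-12.9, 2.0, 3.4]
tool_pos: [0.4736, -0.0897, 0.044]
contact_force: [-12.1, 2.0, 4.4]
tool_pos: [0.4741, -0.09, 0.044]
contact_force: [-12.3, 2.5, 4.1]
```

```bash
python3 -c "
from h import *
c,y=crate('top12.png');to(.4,0,.043,y)"
```

```text
crate n 3182 size [0.3204 0.1709] c [0.5864 0.0426] bay mm [-84.9   5.9] relyaw 0.48
L front gap [ -1.2 166.6] back contact(145) [0.5198 0.1969]
R front gap [   1.5 -153.4] back contact(145) [ 0.4843 -0.0909]
yaw now -6.440259723683502 tool delta [-0.0838 -0.0812  0.0021] rz 0.0101 tilt [-0.011  0.003 -1.   ]
```

To row units: 0.0006 m / 0.8 = 0.0008, 0.0002 m / 0.8 = 0.0003, -0.0015 rad / 3.1416 = -0.0005.

```bash

echo '{"rows":[[0, 0.0008, 0.0003, -0.0001, 0, 0, -0.0005]]}' | python3 -m crank| grep -E "pos|force: \["
echo '{"rows":[[0, 0.0008, 0.0003, -0.0001, 0, 0, -0.0005]]}' | python3 -m crank| grep -E "pos|force: \["
echo '{"rows":[[0, 0.0008, 0.0003, -0.0001, 0, 0, -0.0005]]}' | python3 -m crank| grep -E "pos|force: \["
```

```text
tool_pos: [0.4745, -0.0903, 0.044]
contact_force: [-12.6, 0.3, 3.1]
tool_pos: [0.4746, -0.0904, 0.044]
contact_force: [-16.1, 2.7, 5.3]
tool_pos: [0.4746, -0.0904, 0.044]
contact_force: [-18.1, 3.2, 7.5]
```

To row units: -0.06 m / 0.8 = -0.075, -0.04 m / 0.8 = -0.05.

```bash

echo '{"rows":[[0, -0.005, 0, 0, 0, 0, 0], [0, -0.015, 0, 0, 0, 0, 0], [0, -0.0075, -0.05, 0, 0, 0, 0], [0, 0, -0.075, 0, 0, 0, 0], [0, 0, -0.075, 0, 0, 0, 0]]}' | python3 -m crank| grep -E "pos|force: \["
echo '{"rows":[[0, 0, -0.075, 0, 0, 0, 0], [0, 0, -0.0725, 0, 0, 0, 0], [0, 0, -0.0125, 0, 0, 0, 0], [0, 0, 0, 0, 0, 0, 0]]}' | python3 -m crank| grep -E "pos|force: \["
python3 -c "
from h import *
c,y=crate('top13.png');a=np.radians(y);n=np.array([np.cos(a),np.sin(a)]);L=np.array([-n[1],n[0]])
t=c-.085*n+.145*L-.011*n;to(*t,.043,y);print(manip.state()['time'])"
```

```text
tool_pos: [0.4764, 0.0707, 0.0473]
contact_force: [0.3, 0.1, 0.3]
tool_pos: [0.4897, 0.1969, 0.0466]
contact_force: [0.2, 0.5, -0.4]
crate n 3519 size [0.3204 0.1708] c [0.5864 0.0424] bay mm [-84.8   5.7] relyaw 0.67
L front gap [ -1.7 166.7] back contact(145) [0.5193 0.1965]
R front gap [   2.  -153.3] back contact(145) [ 0.4848 -0.0914]
yaw now -6.212075946993188 tool delta [ 0.0185 -0.0037  0.0034] rz 0.0108 tilt [ 0. -0. -1.]
31.05
```

To row units: 0.006 m / 0.8 = 0.0075, 0.005 m / 0.8 = 0.0063, 0.0108 rad / 3.1416 = 0.0034.

```bash

echo '{"rows":[[0, 0.0075, -0.0038, 0.0038, 0, 0, 0.0034], [0, 0.0063, -0.0013, 0, 0, 0, 0], [0, 0.0025, 0, 0, 0, 0, 0], [0, 0.0019, 0, 0, 0, 0, 0], [0, 0.0019, 0, 0, 0, 0, 0]]}' | python3 -m crank| grep -E "pos|force: \["
echo '{"rows":[[0, 0.0019, 0, -0.0003, 0, 0, 0], [0, 0.0013, 0, -0.0004, 0, 0, 0]]}' | python3 -m crank| grep -E "pos|force: \["
echo '{"rows":[[0, 0.0013, 0, -0.0004, 0, 0, 0]]}' | python3 -m crank| grep -E "pos|force: \["
echo '{"rows":[[0, 0.0013, 0, -0.0004, 0, 0, 0]]}' | python3 -m crank| grep -E "pos|force: \["
echo '{"rows":[[0, 0.0013, -0.0004, -0.0005, 0, 0, 0.001]]}' | python3 -m crank| grep -E "pos|force: \["
echo '{"rows":[[0, 0.0015, -0.0006, -0.0005, 0, 0, 0.0016]]}' | python3 -m crank| grep -E "pos|force: \["
echo '{"rows":[[0, 0.0015, -0.0006, -0.0005, 0, 0, 0.0016]]}' | python3 -m crank| grep -E "pos|force: \["
```

```text
tool_pos: [0.506, 0.1987, 0.0433]
contact_force: [0.1, -0.1, -0.4]
tool_pos: [0.5085, 0.1986, 0.0438]
contact_force: [0.1, 0.1, -0.4]
tool_pos: [0.5095, 0.1985, 0.0441]
contact_force: [-0.5, -0.7, 0.7]
tool_pos: [0.5096, 0.1984, 0.0442]
contact_force: [-3.9, 0.7, 2.3]
tool_pos: [0.5096, 0.1985, 0.0442]
contact_force: [-7.9, 0.0, 2.8]
tool_pos: [0.5096, 0.1985, 0.0442]
contact_force: [-12.4, -1.4, 6.0]
tool_pos: [0.51, 0.1987, 0.0443]
contact_force: [-12.1, -1.7, 4.5]
```

Moving; about 3 mm more, in fine steps.

To row units: 0.0012 m / 0.8 = 0.0015, -0.0005 m / 0.8 = -0.0006, 0.005 rad / 3.1416 = 0.0016.

```bash

echo '{"rows":[[0, 0.0015, -0.0006, -0.0003, 0, 0, 0.0016]]}' | python3 -m crank| grep -E "pos|force: \["
echo '{"rows":[[0, 0.001, -0.0004, -0.0003, 0, 0, 0.001]]}' | python3 -m crank| grep -E "pos|force: \["
echo '{"rows":[[0, 0.0006, -0.0003, 0, 0, 0, 0.0006]]}' | python3 -m crank| grep -E "pos|force: \["
echo '{"rows":[[0, 0.0006, -0.0003, 0, 0, 0, 0.0006]]}' | python3 -m crank| grep -E "pos|force: \["
```

```text
tool_pos: [0.5111, 0.1991, 0.0443]
contact_force: [-11.1, -0.8, 4.6]
tool_pos: [0.5118, 0.1994, 0.0443]
contact_force: [-12.0, 0.7, 2.6]
tool_pos: [0.5122, 0.1996, 0.0443]
contact_force: [-12.1, -0.5, 3.9]
tool_pos: [0.5127, 0.1997, 0.0443]
contact_force: [-12.8, 1.7, 4.4]
```

To row units: 0.0005 m / 0.8 = 0.0006, -0.0002 m / 0.8 = -0.0003, 0.002 rad / 3.1416 = 0.0006.

```bash

echo '{"rows":[[0, 0.0006, -0.0003, -0.0001, 0, 0, 0.0006]]}' | python3 -m crank| grep -E "pos|force: \["
echo '{"rows":[[0, 0.0006, -0.0003, -0.0001, 0, 0, 0.0003]]}' | python3 -m crank| grep -E "pos|force: \["
python3 -c "
from h import *
c,y=crate('top14.png')"
```

```text
tool_pos: [0.5128, 0.1998, 0.0443]
contact_force: [-13.9, -0.8, 5.2]
tool_pos: [0.5129, 0.1998, 0.0443]
contact_force: [-16.4, -0.3, 5.6]
crate n 3125 size [0.3205 0.1711] c [0.5874 0.0423] bay mm [-83.8   5.7] relyaw -0.28
L front gap [  2.  165.3] back contact(145) [0.5228 0.1975]
R front gap [   0.4 -154.7] back contact(145) [ 0.4836 -0.0899]
```

To row units: 0.06 m / 0.8 = 0.075, 0.04 m / 0.8 = 0.05.

```bash

echo '{"rows":[[0, -0.005, 0, 0, 0, 0, 0], [0, -0.015, 0, 0, 0, 0, 0], [0, -0.005, 0.05, 0, 0, 0, 0], [0, 0, 0.075, 0, 0, 0, 0], [0, 0, 0.075, 0, 0, 0, 0]]}' | python3 -m crank| grep -E "pos|force: \["
echo '{"rows":[[0, 0, 0.075, 0, 0, 0, 0], [0, 0, 0.0725, 0, 0, 0, 0], [0, 0, 0.0063, 0, 0, 0, 0], [0, 0, 0, 0, 0, 0, 0]]}' | python3 -m crank| grep -E "pos|force: \["
python3 -c "
from h import *
c,y=crate('top15.png');a=np.radians(y);n=np.array([np.cos(a),np.sin(a)]);L=np.array([-n[1],n[0]])
t=c-.085*n-.145*L-.011*n;to(*t,.043,y)"
```

```text
tool_pos: [0.4749, 0.0437, 0.0469]
contact_force: [0.9, -0.8, -0.1]
tool_pos: [0.457, -0.0769, 0.0465]
contact_force: [0.3, 0.3, -0.6]
crate n 3334 size [0.3201 0.1713] c [0.5874 0.0423] bay mm [-83.8   5.7] relyaw -0.35
L front gap [  2.1 165.2] back contact(145) [0.523  0.1976]
R front gap [   0.2 -154.8] back contact(145) [ 0.4834 -0.0897]
yaw now -8.411857261400387 tool delta [0.017  0.0096 0.0034] rz -0.0097 tilt [ 0.001  0.    -1.   ]
```

To row units: 0.006 m / 0.8 = 0.0075, 0.005 m / 0.8 = 0.0063, -0.0097 rad / 3.1416 = -0.0031.

```bash

echo '{"rows":[[0, 0.0063, 0.0075, 0.0038, 0, 0, -0.0031], [0, 0.005, 0.0025, 0, 0, 0, 0], [0, 0.0025, 0, 0, 0, 0, 0], [0, 0.0019, 0, 0, 0, 0, 0], [0, 0.0019, 0, 0, 0, 0, 0]]}' | python3 -m crank| grep -E "pos|force: \["
echo '{"rows":[[0, 0.0013, 0, -0.0003, 0, 0, 0], [0, 0.0013, 0, -0.0004, 0, 0, 0]]}' | python3 -m crank| grep -E "pos|force: \["
echo '{"rows":[[0, 0.0013, 0, -0.0004, 0, 0, 0], [0, 0.0013, 0, -0.0004, 0, 0, 0]]}' | python3 -m crank| grep -E "pos|force: \["
echo '{"rows":[[0, 0.0013, 0.0004, -0.0005, 0, 0, -0.0006]]}' | python3 -m crank| grep -E "pos|force: \["
echo '{"rows":[[0, 0.0013, 0.0005, -0.0005, 0, 0, -0.0013]]}' | python3 -m crank| grep -E "pos|force: \["
```

```text
tool_pos: [0.4697, -0.0865, 0.0432]
contact_force: [0.0, 0.6, -0.6]
tool_pos: [0.4716, -0.087, 0.0437]
contact_force: [0.7, 0.1, -1.1]
tool_pos: [0.4736, -0.0873, 0.0443]
contact_force: [0.3, 0.3, -0.5]
tool_pos: [0.4737, -0.0873, 0.0444]
contact_force: [-3.5, 1.5, 1.1]
tool_pos: [0.4736, -0.0874, 0.0444]
contact_force: [-7.5, 4.0, 3.5]
```

To row units: 0.001 m / 0.8 = 0.0013, -0.0004 m / 0.8 = -0.0005, -0.004 rad / 3.1416 = -0.0013.

```bash

echo '{"rows":[[0, 0.0013, 0.0005, -0.0005, 0, 0, -0.0013]]}' | python3 -m crank| grep -E "pos|force: \["
echo '{"rows":[[0, 0.001, 0.0004, -0.0004, 0, 0, -0.001]]}' | python3 -m crank| grep -E "pos|force: \["
echo '{"rows":[[0, 0.0008, 0.0003, -0.0003, 0, 0, -0.0006]]}' | python3 -m crank| grep -E "pos|force: \["
echo '{"rows":[[0, 0.0008, 0.0003, -0.0003, 0, 0, -0.0006]]}' | python3 -m crank| grep -E "pos|force: \["
```

```text
tool_pos: [0.4736, -0.0874, 0.0445]
contact_force: [-10.2, 4.5, 4.2]
tool_pos: [0.4736, -0.0875, 0.0445]
contact_force: [-11.1, 5.1, 6.5]
tool_pos: [0.4739, -0.0877, 0.0445]
contact_force: [-10.8, 3.9, 4.0]
tool_pos: [0.4744, -0.088, 0.0445]
contact_force: [-11.3, 3.9, 4.0]
```

To row units: 0.0005 m / 0.8 = 0.0006, 0.0002 m / 0.8 = 0.0003, -0.002 rad / 3.1416 = -0.0006.

```bash

echo '{"rows":[[0, 0.0006, 0.0003, -0.0001, 0, 0, -0.0006]]}' | python3 -m crank| grep -E "pos|force: \["
echo '{"rows":[[0, 0.0006, 0.0003, -0.0001, 0, 0, -0.0006]]}' | python3 -m crank| grep -E "pos|force: \["
echo '{"rows":[[0, 0.0005, 0.0003, -0.0001, 0, 0, -0.0003]]}' | python3 -m crank| grep -E "pos|force: \["
```

```text
tool_pos: [0.4747, -0.0883, 0.0445]
contact_force: [-10.3, 4.4, 4.1]
tool_pos: [0.475, -0.0885, 0.0445]
contact_force: [-12.1, 4.4, 3.9]
tool_pos: [0.475, -0.0885, 0.0445]
contact_force: [-12.8, 5.3, 4.7]
```

```bash

echo '{"rows":[[0, 0.0008, 0.0001, -0.0003, 0, 0, 0]]}' | python3 -m crank| grep -E "pos|force: \["
python3 -c "
from h import *
c,y=crate('top16.png');print(manip.state()['time'])"
echo '{"rows":[[0, -0.005, 0, 0, 0, 0, 0], [0, -0.015, 0, 0, 0, 0, 0], [0, -0.0038, -0.05, 0, 0, 0, 0], [0, 0, -0.075, 0, 0, 0, 0], [0, 0, -0.075, 0, 0, 0, 0]]}' | python3 -m crank| grep -E "pos|force: \["
echo '{"rows":[[0, 0, -0.075, 0, 0, 0, 0], [0, 0, -0.065, 0, 0, 0, 0], [0, 0, -0.0063, 0, 0, 0, 0], [0, 0, 0, 0, 0, 0, 0]]}' | python3 -m crank| grep -E "pos|force: \["
python3 -c "
from h import *
c,y=crate('top17.png');a=np.radians(y);n=np.array([np.cos(a),np.sin(a)]);L=np.array([-n[1],n[0]])
t=c-.085*n+.135*L-.011*n;to(*t,.043,y)"
```

```text
tool_pos: [0.475, -0.0885, 0.0445]
contact_force: [-14.7, 5.5, 6.8]
crate n 3252 size [0.3204 0.171 ] c [0.5878 0.0423] bay mm [-83.5   5.8] relyaw 0.24
L front gap [  0.9 166.1] back contact(145) [0.5218 0.1969]
R front gap [   2.2 -153.9] back contact(145) [ 0.4852 -0.0908]
36.95
tool_pos: [0.4803, 0.0717, 0.0476]
contact_force: [1.5, -0.5, 0.2]
tool_pos: [0.4932, 0.1867, 0.0469]
contact_force: [-0.3, -0.3, -0.8]
crate n 3435 size [0.3212 0.1707] c [0.5878 0.0427] bay mm [-83.6   6.2] relyaw 0.19
L front gap [  0.9 166.4] back contact(145) [0.5219 0.1974]
R front gap [   2.  -153.6] back contact(145) [ 0.485  -0.0903]
yaw now -6.637678510502447 tool delta [ 0.0161 -0.0047  0.0038] rz 0.0118 tilt [ 0. -0. -1.]
```

To row units: 0.005 m / 0.8 = 0.0063, 0.004 m / 0.8 = 0.005, 0.0118 rad / 3.1416 = 0.0038.

```bash

echo '{"rows":[[0, 0.0063, 0, 0.0038, 0, 0, 0.0038], [0, 0.005, 0, 0, 0, 0, 0], [0, 0.0025, 0, 0, 0, 0, 0], [0, 0.0019, 0, 0, 0, 0, 0], [0, 0.0019, 0, 0, 0, 0, 0]]}' | python3 -m crank| grep -E "pos|force: \["
echo '{"rows":[[0, 0.0013, 0, -0.0003, 0, 0, 0], [0, 0.0013, 0, -0.0004, 0, 0, 0]]}' | python3 -m crank| grep -E "pos|force: \["
echo '{"rows":[[0, 0.0013, 0, -0.0004, 0, 0, 0], [0, 0.0013, 0, -0.0004, 0, 0, 0]]}' | python3 -m crank| grep -E "pos|force: \["
echo '{"rows":[[0, 0.0013, -0.0003, -0.0005, 0, 0, 0.0006]]}' | python3 -m crank| grep -E "pos|force: \["
echo '{"rows":[[0, 0.0013, -0.0003, -0.0005, 0, 0, 0.0006]]}' | python3 -m crank| grep -E "pos|force: \["
```

```text
tool_pos: [0.5072, 0.1849, 0.0437]
contact_force: [-0.2, 0.5, 0.7]
tool_pos: [0.5091, 0.1848, 0.0442]
contact_force: [0.4, 0.1, -0.7]
tool_pos: [0.5103, 0.1847, 0.0446]
contact_force: [-4.5, 0.4, 1.9]
tool_pos: [0.5102, 0.1847, 0.0446]
contact_force: [-7.9, 0.3, 4.1]
tool_pos: [0.5102, 0.1847, 0.0446]
contact_force: [-10.4, 0.3, 3.7]
```

To row units: 0.0008 m / 0.8 = 0.001, -0.0004 m / 0.8 = -0.0005, 0.002 rad / 3.1416 = 0.0006.

```bash

echo '{"rows":[[0, 0.001, -0.0003, -0.0005, 0, 0, 0.0006]]}' | python3 -m crank| grep -E "pos|force: \["
echo '{"rows":[[0, 0.0008, -0.0003, -0.0003, 0, 0, 0.0006]]}' | python3 -m crank| grep -E "pos|force: \["
echo '{"rows":[[0, 0.0006, -0.0003, -0.0003, 0, 0, 0.0006]]}' | python3 -m crank| grep -E "pos|force: \["
echo '{"rows":[[0, 0.0006, -0.0003, -0.0003, 0, 0, 0.0006]]}' | python3 -m crank| grep -E "pos|force: \["
```

```text
tool_pos: [0.5101, 0.1847, 0.0447]
contact_force: [-11.2, 0.9, 4.4]
tool_pos: [0.5101, 0.1848, 0.0447]
contact_force: [-13.1, -0.2, 5.2]
tool_pos: [0.5102, 0.1848, 0.0447]
contact_force: [-14.1, 0.1, 5.7]
tool_pos: [0.5107, 0.185, 0.0447]
contact_force: [-12.4, -1.0, 4.0]
```

To row units: 0.0005 m / 0.8 = 0.0006, -0.0002 m / 0.8 = -0.0003, 0.001 rad / 3.1416 = 0.0003.

```bash

echo '{"rows":[[0, 0.0006, -0.0003, -0.0003, 0, 0, 0.0003]]}' | python3 -m crank| grep -E "pos|force: \["
echo '{"rows":[[0, 0.0006, -0.0001, -0.0003, 0, 0, 0.0003]]}' | python3 -m crank| grep -E "pos|force: \["
echo '{"rows":[[0, 0.0006, -0.0001, -0.0001, 0, 0, 0.0003]]}' | python3 -m crank| grep -E "pos|force: \["
python3 -c "
from h import *
c,y=crate('top18.png');print(manip.state()['time'])"
```

```text
tool_pos: [0.5109, 0.1851, 0.0447]
contact_force: [-14.4, -0.3, 4.9]
tool_pos: [0.5109, 0.1851, 0.0447]
contact_force: [-16.3, 0.5, 5.3]
tool_pos: [0.5109, 0.1851, 0.0447]
contact_force: [-17.5, -0.5, 7.0]
crate n 3294 size [0.32   0.1712] c [0.5881 0.0422] bay mm [-83.1   5.7] relyaw -0.14
L front gap [  2.3 165.5] back contact(145) [0.5232 0.1972]
R front gap [   1.5 -154.5] back contact(145) [ 0.4846 -0.0902]
40.425
```

To row units: -0.04 m / 0.8 = -0.05, -0.03 m / 0.8 = -0.0375.

```bash

echo '{"rows":[[0, -0.005, 0, 0, 0, 0, 0], [0, -0.015, 0, 0, 0, 0, 0], [0, -0.015, 0, -0.0375, 0, 0, 0], [0, 0, 0, -0.05, 0, 0, 0], [0, 0, 0, 0, 0, 0, 0]]}' | python3 -m crank| grep -E "pos|force: \["
cat > k.py <<'E'
from h import *
np.set_printoptions(precision=4,suppress=True)
a=np.radians(-7.5);n=np.array([np.cos(a),np.sin(a)]);L=np.array([-n[1],n[0]]);B=BAY+.002*n
W=lambda p:B+p[0]*n+p[1]*L
def wp(al,r=.09,ex=0):
    al=np.radians(al);u=np.array([np.cos(al),np.sin(al)]);t=np.array([-u[1],u[0]])
    return np.array([-.183,.215])+r*u-t*(.008+.011*abs(t[0])+.0145*abs(t[1])+ex)
if __name__=="__main__":
    s=wp(178,ex=.012);print("start world",W(s));to(*W(s),.04,-7.5)
    p=s
    for al in [178,188,198,208,218,228,238,248,258,264,270]:
        c=wp(al);d=c-p;print(al,"bay",c*1000,"tool dx dy",np.round([d[0],-d[1]],4));p=c
    crate("top19.png")
    im,d=manip.grab_frame("top");w=cloud("top",d)
    m=(w[...,2]>.04)&(w[...,2]<.054)&(w[...,0]>.36)&(w[...,0]<.50)&(w[...,1]>.24)&(w[...,1]<.36)
    P=w[m][:,:2].astype(np.float32);print(len(P),cv2.fitLine(P,cv2.DIST_HUBER,0,.001,.001).ravel() if len(P)>10 else 0)
E
python3 k.py
```

```text
tool_pos: [0.4924, 0.1902, 0.122]
contact_force: [-0.0, -0.0, 0.4]
start world [0.4354 0.3117]
yaw now -8.144999061859124 tool delta [-0.0744 -0.112   0.0818] rz -0.0113 tilt [ 0.01   0.002 -1.   ]
178 bay [-272.1468  241.0021] tool dx dy [-0.0004  0.012 ]
188 bay [-275.4489  226.1317] tool dx dy [-0.0033  0.0149]
198 bay [-276.3791  211.1451] tool dx dy [-0.0009  0.015 ]
208 bay [-274.656  195.675] tool dx dy [0.0017 0.0155]
218 bay [-270.0503  180.2351] tool dx dy [0.0046 0.0154]
228 bay [-262.4521  165.432 ] tool dx dy [0.0076 0.0148]
238 bay [-251.9044  151.9302] tool dx dy [0.0105 0.0135]
248 bay [-238.6247  140.4057] tool dx dy [0.0133 0.0115]
258 bay [-223.0106  131.4939] tool dx dy [0.0156 0.0089]
264 bay [-212.7509  127.6312] tool dx dy [0.0103 0.0039]
270 bay [-202.  125.] tool dx dy [0.0108 0.0026]
crate n 3229 size [0.3194 0.1712] c [0.5879 0.0422] bay mm [-83.3   5.7] relyaw 0.14
L front gap [  1.3 165.9] back contact(145) [0.5222 0.1969]
R front gap [   2.1 -154.1] back contact(145) [ 0.485  -0.0907]
179 [ 0.9815 -0.1916  0.434   0.277 ]
```

To row units: 0.04 m / 0.8 = 0.05, -0.038 m / 0.8 = -0.0475, -0.0113 rad / 3.1416 = -0.0036.

```bash

echo '{"rows":[[0, -0.0313, -0.0475, 0, 0, 0, 0], [0, -0.0313, -0.0475, 0, 0, 0, 0], [0, -0.0305, -0.045, 0, 0, 0, 0], [0, 0, 0, 0.05, 0, 0, 0], [0, 0, 0, 0.05, 0, 0, -0.0036]]}' | python3 -m crank| grep -E "pos|force: \["
echo '{"rows":[[0, 0, 0, 0, 0, 0, 0]]}' | python3 -m crank| grep -E "pos|force: \["
python3 -c "
from k import *
to(*W(wp(178,ex=.012)),.04,-7.5)"
```

```text
tool_pos: [0.4308, 0.3111, 0.0353]
contact_force: [-0.9, -0.4, -0.3]
tool_pos: [0.4276, 0.3087, 0.0321]
contact_force: [-0.3, -0.2, 0.1]
yaw now -7.505291841913059 tool delta [ 0.0073 -0.004  -0.008 ] rz -0.0001 tilt [-0.009 -0.005 -1.   ]
```

To row units: 0.015 m / 0.8 = 0.0188, -0.008 m / 0.8 = -0.01.

```bash

echo '{"rows":[[0, 0.005, 0, -0.01, 0, 0, 0], [0, 0.0025, 0.005, 0, 0, 0, 0], [0, 0, 0.005, 0, 0, 0, 0], [0, -0.0038, 0.0188, 0, 0, 0, 0], [0, -0.0013, 0.0188, 0, 0, 0, 0]]}' | python3 -m crank| grep -E "pos|force: \["
echo '{"rows":[[0, 0.0021, 0.0194, 0, 0, 0, 0], [0, 0.0058, 0.0193, 0, 0, 0, 0], [0, 0.0095, 0.0185, 0, 0, 0, 0]]}' | python3 -m crank| grep -E "pos|force: \["
python3 -c "
from k import *
to(*W(wp(228)),.04,-7.5)"
```

```text
tool_pos: [0.4281, 0.2716, 0.045]
contact_force: [0.3, 0.7, -0.2]
tool_pos: [0.4367, 0.2244, 0.0451]
contact_force: [0.2, 0.1, -0.5]
yaw now -7.5175820668669 tool delta [-0.0034  0.0011  0.0051] rz -0.0003 tilt [ 0. -0. -1.]
```

```bash
python3 -c "
from h import *
im,d=manip.grab_frame('wrist');save('w1.png',im)"
```

```text
(no output)
```

View pics/w1.png

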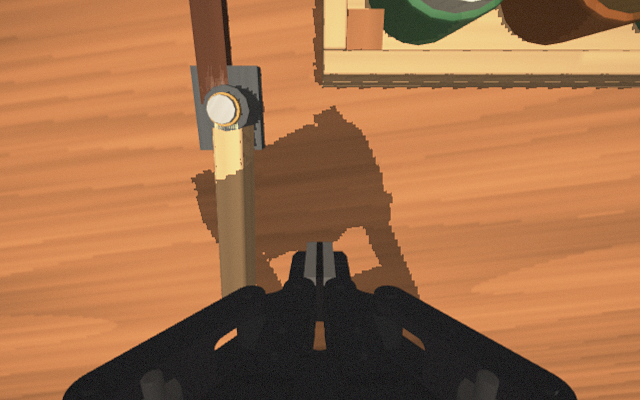

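```bash
cat > kb.py <<'E'
from k import *
im,d=manip.grab_frame("top");w=cloud("top",d);save("top_k.png",im)
m=(w[...,2]>.036)&(w[...,2]<.056)&(w[...,0]>.36)&(w[...,0]<.56)&(w[...,1]>.20)&(w[...,1]<.36)
P=w[m][:,:2]
hsv=cv2.cvtColor(im,cv2.COLOR_RGB2HSV)
for x in np.arange(.38,.54,.02):
    s=P[abs(P[:,0]-x)<.01]
    if len(s): print(round(x,3),len(s),np.percentile(s[:,1],[5,50,95]))
for k in("keeper_push","keeper_pivot"):
    for mm in manip.mark_of("top",k)[:2]:print(k,mm["conf"],ray("top",*mm["centre"],.033))
s=manip.state();print(s["time"],s["tool_pos"],s["contact_force"])
E
python3 kb.py; python3 -c "
import cv2;i=cv2.imread('pics/top_k.png')[140:300,180:400];cv2.imwrite('pics/c1.png',cv2.resize(i,None,fx=3.6,fy=3.6,interpolation=cv2.INTER_CUBIC))"
```

```text
0.38 1 [0.2792 0.2792 0.2792]
0.4 19 [0.2761 0.2828 0.2904]
0.52 8 [0.2038 0.2667 0.2708]
keeper_push 0.72 [ 0.471  -0.1052  0.033 ]
keeper_push 0.55 [0.4191 0.2753 0.033 ]
43.1 [0.4369 0.2253 0.0452] [-0.5192 -0.1368 -0.5667]
```

View pics/c1.png

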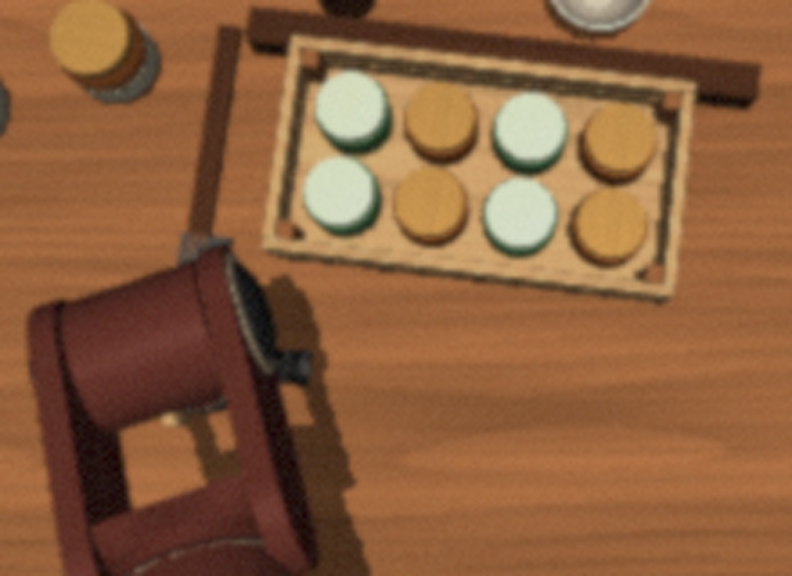

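```bash
python3 - <<'E'
from h import *
np.set_printoptions(precision=4,suppress=True)
im,d=manip.grab_frame('wrist');w=cloud('wrist',d)
for r,c in[(150,230),(200,235),(250,238),(280,240),(108,222),(250,313),(270,313),(260,330),(90,400),(200,600),(20,210),(255,300)]:print(r,c,w[r,c],d[r,c])
E
```

```text
150 230 [0.4986 0.2654 0.0482] 0.15236546
200 235 [0.471  0.2693 0.0466] 0.1623371
250 238 [0.4408 0.2741 0.0471] 0.17106964
280 240 [0.4214 0.2768 0.0481] 0.175984
108 222 [0.5193 0.2623 0.0558] 0.13880731
250 313 [0.4481 0.2281 0.073 ] 0.14227726
270 313 [0.4476 0.2277 0.0908] 0.12539653
260 330 [0.4466 0.2202 0.0821] 0.13374911
90 400 [ 0.5176  0.1631 -0.0005] 0.18897094
200 600 [0.424  0.0235 0.0001] 0.21067458
20 210 [0.5694 0.2724 0.0105] 0.16749105
255 300 [0.4449 0.2352 0.0703] 0.14609101
```

To row units: -0.045 m / 0.8 = -0.0563, -0.04 m / 0.8 = -0.05.

```bash

echo '{"rows":[[0, 0, 0, -0.05, 0, 0, 0], [0, 0, 0, -0.0438, 0, 0, 0], [0, 0.0088, -0.0563, 0, 0, 0, 0], [0, 0.0075, -0.0563, 0, 0, 0, 0], [0, 0, 0, 0, 0, 0, 0]]}' | python3 -m crank| grep -E "pos|force: \["
echo '{"rows":[[0, 0, 0, 0.0438, 0, 0, 0], [0, 0, 0, 0.0375, 0, 0, 0], [0, 0, 0, 0.02, 0, 0, 0], [0, 0, 0, 0, 0, 0, 0]]}' | python3 -m crank| grep -E "pos|force: \["
python3 - <<'E'
from h import *
np.set_printoptions(precision=4,suppress=True)
s=manip.state();im,d=manip.grab_frame('wrist');w=cloud('wrist',d);save('w2.png',im)
print(s['tool_pos'],s['contact_force'],s['time'])
m=(w[...,2]>.04)&(w[...,2]<.052)&(w[...,1]>.2)&(w[...,1]<.33)&(w[...,0]<.505)
P=w[m][:,:2].astype(np.float32);print(len(P),cv2.fitLine(P,2,0,.001,.001).ravel(),P.min(0),P.max(0))
E
```

```text
tool_pos: [0.4613, 0.3158, 0.1202]
contact_force: [-0.5, -0.6, 0.2]
tool_pos: [0.4601, 0.3124, 0.0378]
contact_force: [-0.1, 0.4, -0.0]
[0.4601 0.3124 0.0378] [-0.073   0.4399 -0.0389] 44.275
3887 [ 0.9797 -0.2004  0.4718  0.273 ] [0.4278 0.258 ] [0.505  0.2882]
```

View pics/w2.png

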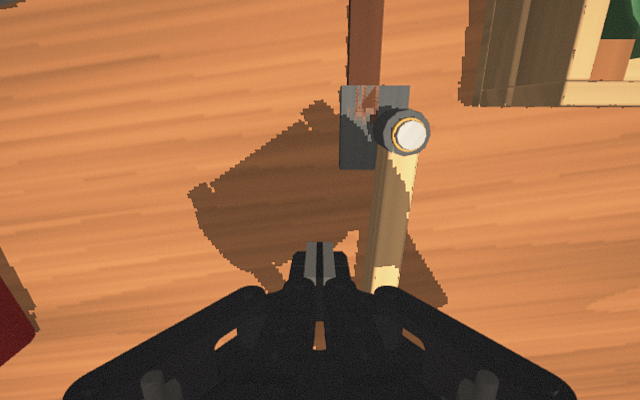

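To row units: -0.012 m / 0.8 = -0.015, 0.006 m / 0.8 = 0.0075.

```bash

echo '{"rows":[[0, -0.015, 0.005, 0, 0, 0, 0], [0, -0.015, 0.005, 0, 0, 0, 0], [0, 0, 0.0075, 0, 0, 0, 0]]}' | python3 -m crank| grep -E "pos|force: \["
echo '{"rows":[[0, 0, 0.0075, 0, 0, 0, 0]]}' | python3 -m crank| grep -E "pos|force: \["
echo '{"rows":[[0, 0, 0.0075, 0, 0, 0, 0]]}' | python3 -m crank| grep -E "pos|force: \["
echo '{"rows":[[0, 0, 0.0075, 0, 0, 0, 0]]}' | python3 -m crank| grep -E "pos|force: \["
python3 - <<'E'
from h import *
np.set_printoptions(precision=4,suppress=True)
im,d=manip.grab_frame('wrist');w=cloud('wrist',d)
m=(w[...,2]>.04)&(w[...,2]<.052)&(w[...,1]>.2)&(w[...,1]<.33)&(w[...,0]<.505)
P=w[m][:,:2].astype(np.float32);print(len(P),cv2.fitLine(P,2,0,.001,.001).ravel(),P.min(0),P.max(0))
E
```

```text
tool_pos: [0.4345, 0.3024, 0.0395]
contact_force: [0.1, 0.3, -0.1]
tool_pos: [0.4347, 0.2962, 0.0395]
contact_force: [0.6, -0.2, -0.1]
tool_pos: [0.4341, 0.2901, 0.0393]
contact_force: [0.7, 0.6, 0.4]
tool_pos: [0.4333, 0.2841, 0.0392]
contact_force: [-0.3, -0.7, -0.1]
3968 [ 0.984  -0.1781  0.4727  0.2702] [0.4311 0.2562] [0.505  0.2844]
```

To row units: 0.006 m / 0.8 = 0.0075.

```bash

echo '{"rows":[[0, 0, 0.0075, 0, 0, 0, 0]]}' | python3 -m crank| grep -E "pos|force: \["
echo '{"rows":[[0, 0, 0.0075, 0, 0, 0, 0]]}' | python3 -m crank| grep -E "pos|force: \["
python3 - <<'E'
from h import *
np.set_printoptions(precision=4,suppress=True)
im,d=manip.grab_frame('wrist');w=cloud('wrist',d);save('w3.png',im)
m=(w[...,2]>.04)&(w[...,2]<.052)&(w[...,1]>.2)&(w[...,1]<.33)&(w[...,0]<.505)
P=w[m][:,:2].astype(np.float32);print(len(P),cv2.fitLine(P,2,0,.001,.001).ravel(),P.min(0),P.max(0))
for mm in manip.outline_of('wrist','keeper')[:1]:print(mm['conf'],mm['extent'])
E
```

```text
tool_pos: [0.4325, 0.2784, 0.0391]
contact_force: [0.0, -0.5, 0.0]
tool_pos: [0.4316, 0.2723, 0.0391]
contact_force: [-0.5, 0.0, 0.3]
3927 [ 0.9795 -0.2015  0.473   0.2702] [0.4332 0.2562] [0.505  0.2851]
0.75 [295.6, 59.1, 344.7, 253.0]
```

View pics/w3.png

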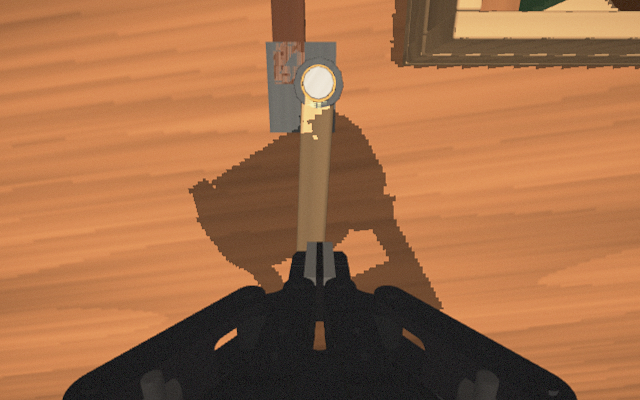

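```bash
python3 - <<'E'
from h import *
np.set_printoptions(precision=4,suppress=True)
s=manip.state();p=manip.camera_params('wrist');K=np.array(p['intrinsics']);r=q(p['orientation'])
print(manip.tip_extent,s['gripper_width'],s['tool_pos'],q(s['tool_rot']).inv().apply(np.array(p['xyz'])-s['tool_pos']),(q(s['tool_rot']).inv()*r).as_matrix())
for z in(-.04,-.03,-.02,-.01,0,.01,.019):
  for x in (0,.011):
    P=s['tool_pos']+q(s['tool_rot']).apply([x,0,z]);c=r.inv().apply(P-np.array(p['xyz']));u=K@c/c[2];print(z,x,u[:2],c[2])
im,d=manip.grab_frame('wrist');w=cloud('wrist',d)
for row in range(225,300,5):
  print(row,im[row,312],im[row,320],q(s['tool_rot']).inv().apply(w[row,312]-s['tool_pos']))
E
```

```text
0.019 0.00014072076245690517 [0.4315 0.2721 0.039 ] [ 0.0767 -0.0007 -0.1563] [[-0.     -0.9536 -0.3012]
 [ 1.      0.0003 -0.001 ]
 [ 0.0011 -0.3012  0.9536]]
-0.04 0 [321.087 283.77 ] 0.13398698013069396
-0.04 0.011 [321.1333 262.4803] 0.13067426784687863
-0.03 0 [320.9856 272.1484] 0.1435227243097014
-0.03 0.011 [321.0264 252.032 ] 0.14021001202588607
-0.02 0 [320.8968 261.9748] 0.1530584684887088
-0.02 0.011 [320.933  242.9144] 0.14974575620489347
-0.01 0 [320.8184 252.9945] 0.16259421266771623
-0.01 0.011 [320.8508 234.8884] 0.15928150038390088
0 0 [320.7487 245.0092] 0.17212995684672364
0 0.011 [320.7779 227.7692] 0.1688172445629083
0.01 0 [320.6863 237.8622] 0.18166570102573107
0.01 0.011 [320.7128 221.4112] 0.1783529887419157
0.019 0 [320.6355 232.0425] 0.19024787078683775
0.019 0.011 [320.6599 216.2436] 0.18693515850302242
225 [145 113  77] [154 118  81] [ 0.0154 -0.0052 -0.0065]
230 [145 111  75] [150 116  77] [ 0.013  -0.0052 -0.0079]
235 [148 115  80] [152 117  79] [ 0.0103 -0.0052 -0.0085]
240 [151 116  79] [155 120  82] [ 0.0075 -0.0052 -0.0091]
245 [92 84 76] [24 26 22] [ 0.0108 -0.0048 -0.0219]
250 [92 89 81] [33 26 30] [ 0.0113 -0.0047 -0.0285]
255 [91 86 77] [30 31 28] [ 0.0106 -0.0046 -0.0323]
260 [90 86 80] [20 27 22] [ 0.0107 -0.0045 -0.0372]
265 [96 88 86] [28 32 25] [ 0.011  -0.0043 -0.0423]
270 [89 84 78] [30 32 31] [ 0.0109 -0.0042 -0.0463]
275 [91 87 78] [33 32 30] [ 0.0111 -0.0041 -0.0504]
280 [98 91 85] [35 30 30] [ 0.0119 -0.004  -0.0554]
285 [33 30 32] [32 31 35] [ 0.0119 -0.0039 -0.0589]
290 [28 27 25] [37 34 37] [ 0.012  -0.0038 -0.0624]
295 [37 37 41] [36 35 34] [ 0.0119 -0.0037 -0.0652]
```

To row units: -0.02 m / 0.8 = -0.025, 0.01 m / 0.8 = 0.0125.

```bash

echo '{"rows":[[0, 0.0038, -0.025, 0, 0, 0, 0], [0, 0, -0.0225, 0, 0, 0, 0], [0, 0, 0, 0, 0, 0, 0], [0, 0, 0, 0.0125, 0, 0, 0], [0, 0, 0, 0.0063, 0, 0, 0]]}' | python3 -m crank| grep -E "pos|force: \["
echo '{"rows":[[0, 0, 0, 0.005, 0, 0, 0], [0, 0, 0, 0, 0, 0, 0]]}' | python3 -m crank| grep -E "pos|force: \["
echo '{"rows":[[0, 0, 0, 0.005, 0, 0, 0], [0, 0, 0, 0, 0, 0, 0]]}' | python3 -m crank| grep -E "pos|force: \["
```

```text
tool_pos: [0.4386, 0.3094, 0.0227]
contact_force: [0.3, 0.2, -0.2]
tool_pos: [0.4391, 0.3095, 0.0195]
contact_force: [-0.9, 0.1, 0.2]
tool_pos: [0.4394, 0.3098, 0.0159]
contact_force: [0.5, 0.0, -0.4]
```

To row units: 0.006 m / 0.8 = 0.0075, 0.005 m / 0.8 = 0.0063.

```bash

echo '{"rows":[[0, 0, 0, 0.005, 0, 0, 0], [0, 0, 0.0063, 0.005, 0, 0, 0], [0, 0, 0.0075, 0, 0, 0, 0]]}' | python3 -m crank| grep -E "pos|force: \["
echo '{"rows":[[0, 0, 0.0075, 0, 0, 0, 0]]}' | python3 -m crank| grep -E "pos|force: \["
echo '{"rows":[[0, -0.0013, 0.0088, 0, 0, 0, 0]]}' | python3 -m crank| grep -E "pos|force: \["
echo '{"rows":[[0, -0.0025, 0.0125, 0, 0, 0, 0]]}' | python3 -m crank| grep -E "pos|force: \["
python3 - <<'E'
from h import *
np.set_printoptions(precision=4,suppress=True)
im,d=manip.grab_frame('wrist');w=cloud('wrist',d);save('w4.png',im)
m=(w[...,2]>.04)&(w[...,2]<.052)&(w[...,1]>.2)&(w[...,1]<.33)&(w[...,0]<.505)
P=w[m][:,:2].astype(np.float32);print(len(P),cv2.fitLine(P,2,0,.001,.001).ravel(),P.min(0),P.max(0));print(manip.state()['time'])
E
```

```text
tool_pos: [0.4376, 0.2986, 0.0075]
contact_force: [-0.7, 1.4, -0.5]
tool_pos: [0.4369, 0.2929, 0.0079]
contact_force: [-0.9, 1.7, -0.2]
tool_pos: [0.4356, 0.2861, 0.0083]
contact_force: [1.4, 2.6, -0.5]
tool_pos: [0.4326, 0.2764, 0.0086]
contact_force: [1.0, 1.3, 0.5]
7331 [ 0.9999 -0.0101  0.4661  0.2586] [0.4232 0.2447] [0.505  0.2888]
47.45
```

```bash
python3 - <<'E'
from k import *
import k
s=manip.state();im,d=manip.grab_frame('wrist');w=cloud('wrist',d)
T=q(s['tool_rot']).inv().apply((w-s['tool_pos']).reshape(-1,3)).reshape(400,640,3)
m=(im.max(2)<60)&(w[...,2]>.062)
for lo in(-.1,-.09,-.08,-.07,-.06,-.05,-.04,-.03,-.02):
    b=m&(T[...,2]>lo)&(T[...,2]<lo+.01)
    if b.sum()>5: print(lo,b.sum(),"x max",np.percentile(T[b][:,0],[50,98]),"y",np.percentile(T[b][:,1],[2,98]))
def wp(al,r=.09,ex=0):
    al=np.radians(al);u=np.array([np.cos(al),np.sin(al)]);t=np.array([-u[1],u[0]])
    return np.array([-.183,.215])+r*u-t*(.008+.011*abs(t[0])+.010*abs(t[1])+ex)
p=None;R0=np.array([bf(s['tool_pos'][:2])/1000-[.002,0]])[0];print("now",R0*1000);p=R0
for al in [195,203,211,219,227,235,243,251,259,265,270]:
    c=wp(al);e=c-p;print(al,c*1000,"tool",np.round([e[0],-e[1]],4));p=c
E
```

```text
-0.1 11142 x max [0.0115 0.0174] y [-0.0563  0.0541]
-0.09 8390 x max [0.0113 0.0173] y [-0.0489  0.0467]
-0.08 5200 x max [0.0103 0.0163] y [-0.0412  0.0394]
-0.07 4289 x max [0.0113 0.0134] y [-0.0349  0.0331]
-0.06 707 x max [0.0115 0.0136] y [-0.0258  0.0202]
now [-270.4846  216.4406]
195 [-275.2407  211.5138] tool [-0.0048  0.0049]
203 [-274.2474  199.6279] tool [0.001  0.0119]
211 [-271.598   187.7075] tool [0.0026 0.0119]
219 [-267.2249  175.9977] tool [0.0044 0.0117]
227 [-261.1022  164.772 ] tool [0.0061 0.0112]
235 [-253.2547  154.3231] tool [0.0078 0.0104]
243 [-243.7651  144.952 ] tool [0.0095 0.0094]
251 [-232.7776  136.954 ] tool [0.011 0.008]
259 [-220.4984  130.6044] tool [0.0123 0.0063]
265 [-210.5983  127.0707] tool [0.0099 0.0035]
270 [-202.  125.] tool [0.0086 0.0021]
```

The manual's scale: shifts go in shares of 0.8 m and turns go in shares of pi rad. Converting my numbers, 0.0119 m / 0.8 = 0.0149, 0.0117 m / 0.8 = 0.0146.

```bash

echo '{"rows":[[0, -0.005, 0.0075, 0, 0, 0, 0], [0, 0, 0.0138, 0, 0, 0, 0], [0, 0.0033, 0.0149, 0, 0, 0, 0], [0, 0.0055, 0.0146, 0, 0, 0, 0], [0, 0.0076, 0.014, 0, 0, 0, 0]]}' | python3 -m crank| grep -E "pos|force: \["
echo '{"rows":[[0, 0.0098, 0.013, 0, 0, 0, 0], [0, 0.0119, 0.0118, 0, 0, 0, 0], [0, 0.0138, 0.01, 0, 0, 0, 0]]}' | python3 -m crank| grep -E "pos|force: \["
python3 - <<'E'
from k import *
s=manip.state();print("bay",bf(s['tool_pos'][:2])-[2,0],s['time'])
im,d=manip.grab_frame('wrist');w=cloud('wrist',d)
m=(w[...,2]>.043)&(w[...,2]<.051)&(w[...,1]>.12)&(w[...,1]<.25)&(w[...,0]<.52)&(im[...,0]>60)
P=w[m][:,:2].astype(np.float32);v=cv2.fitLine(P,2,0,.001,.001).ravel();print(len(P),v,"bay ang",np.degrees(np.arctan2(v[1],v[0]))+7.5)
E
```

```text
tool_pos: [0.4344, 0.2231, 0.008]
contact_force: [0.0, 2.6, 0.1]
tool_pos: [0.4592, 0.1921, 0.008]
contact_force: [-1.8, 2.9, 0.4]
bay [-232.525   137.4612] 48.5
9668 [0.4746 0.8802 0.489  0.2001] bay ang 69.16646
```

To row units: 0.012 m / 0.8 = 0.015, 0.0095 m / 0.8 = 0.0119.

```bash

echo '{"rows":[[0, 0.015, 0.0079, 0, 0, 0, 0], [0, 0.0119, 0.0044, 0, 0, 0, 0], [0, 0.0056, 0.0013, 0, 0, 0, 0]]}' | python3 -m crank| grep -E "pos|force: \["
echo '{"rows":[[0, 0.0025, 0.0006, 0, 0, 0, 0], [0, 0.0013, 0, 0, 0, 0, 0]]}' | python3 -m crank| grep -E "pos|force: \["
echo '{"rows":[[0, 0.0013, 0, 0, 0, 0, 0]]}' | python3 -m crank| grep -E "pos|force: \["
echo '{"rows":[[0, 0.0013, 0, 0, 0, 0, 0]]}' | python3 -m crank| grep -E "pos|force: \["
```

```text
tool_pos: [0.4837, 0.1784, 0.008]
contact_force: [-0.6, 1.3, -0.2]
tool_pos: [0.4859, 0.1778, 0.008]
contact_force: [-1.2, 0.3, 0.4]
tool_pos: [0.4868, 0.1776, 0.008]
contact_force: [-1.2, -1.1, 0.6]
tool_pos: [0.4878, 0.1774, 0.008]
contact_force: [-1.5, -1.3, 0.3]
```

To row units: 0.001 m / 0.8 = 0.0013.

```bash

echo '{"rows":[[0, 0.0013, 0, 0, 0, 0, 0]]}' | python3 -m crank| grep -E "pos|force: \["
echo '{"rows":[[0, 0.0013, 0, 0, 0, 0, 0]]}' | python3 -m crank| grep -E "pos|force: \["
echo '{"rows":[[0, 0.0013, 0, 0, 0, 0, 0]]}' | python3 -m crank| grep -E "pos|force: \["
python3 -c "
from k import *
im,d=manip.grab_frame('wrist');w=cloud('wrist',d)
s=manip.state();print(bf(s['tool_pos'][:2])-[2,0],s['time'])
m=(w[...,2]>.043)&(w[...,2]<.051)&(w[...,1]>.12)&(w[...,1]<.25)&(w[...,0]<.53)&(im[...,0]>60)
P=w[m][:,:2].astype(np.float32);v=cv2.fitLine(P,2,0,.001,.001).ravel();print(len(P),v,np.degrees(np.arctan2(v[1],v[0]))+7.5)"
```

```text
tool_pos: [0.4889, 0.1774, 0.008]
contact_force: [-1.2, -1.0, -0.5]
tool_pos: [0.489, 0.1773, 0.008]
contact_force: [-6.6, -1.1, 5.3]
tool_pos: [0.4889, 0.1773, 0.008]
contact_force: [-10.8, 0.3, 8.2]
[-201.1423  126.737 ] 49.85
4281 [0.1118 0.9937 0.5117 0.2026] 91.07965
```

To row units: -0.05 m / 0.8 = -0.0625, -0.02 m / 0.8 = -0.025.

```bash

echo '{"rows":[[0, -0.0075, 0, 0, 0, 0, 0], [0, -0.025, 0, 0, 0, 0, 0], [0, -0.025, 0, -0.0625, 0, 0, 0], [0, 0, 0.0375, -0.0625, 0, 0, 0], [0, -0.0125, 0.0625, 0, 0, 0, 0]]}' | python3 -m crank| grep -E "pos|force: \["
echo '{"rows":[[0, 0, 0.075, 0, 0, 0, 0], [0, 0, 0.075, 0, 0, 0, 0], [0, 0, 0, 0, 0, 0, 0]]}' | python3 -m crank| grep -E "pos|force: \["
python3 -c "
from k import *
crate('top20.png');crate('top21.png')
w=np.load('pics/top21.png.npy') if 0 else np.load('top21.png.npy')
m=(w[...,2]>.04)&(w[...,2]<.052)&(w[...,0]>.46)&(w[...,0]<.535)&(w[...,1]>.10)&(w[...,1]<.29)
P=w[m][:,:2].astype(np.float32);v=cv2.fitLine(P,2,0,.001,.001).ravel();print(len(P),v,np.degrees(np.arctan2(v[1],v[0]))+7.5)
for n in ('wine','honey','mill','bowl','oil','tin','spatula'):
    for mm in manip.mark_of('top',n)[:1]: print(n,ray('top',*mm['centre'],0))
print(manip.state()['time'])
i=cv2.imread('pics/top21.png')[130:270,180:400];cv2.imwrite('pics/c2.png',cv2.resize(i,None,fx=3.6,fy=3.6,interpolation=cv2.INTER_CUBIC))"
```

```text
tool_pos: [0.4294, 0.1054, 0.1142]
contact_force: [-0.0, -0.8, -0.2]
tool_pos: [0.4097, -0.0173, 0.1088]
contact_force: [-0.2, -0.4, -0.7]
crate n 3692 size [0.3209 0.1711] c [0.588  0.0425] bay mm [-83.3   6. ] relyaw -0.01
L front gap [  1.7 166. ] back contact(145) [0.5227 0.1974]
R front gap [   1.6 -154. ] back contact(145) [ 0.4847 -0.0901]
crate n 3712 size [0.32   0.1709] c [0.5879 0.0424] bay mm [-83.4   5.9] relyaw 0.07
L front gap [  1.4 166. ] back contact(145) [0.5223 0.1972]
R front gap [   1.8 -154. ] back contact(145) [ 0.4848 -0.0904]
294 [0.1055 0.9944 0.5101 0.1978] 91.44232
wine [ 0.5593 -0.2647  0.    ]
honey [0.6903 0.3423 0.    ]
mill [0.7595 0.1572 0.    ]
bowl [ 0.7488 -0.0449  0.    ]
oil [0.6625 0.4811 0.    ]
tin [0.665  0.4809 0.    ]
spatula [ 0.2741 -0.3569  0.    ]
51.3
```

View pics/c2.png

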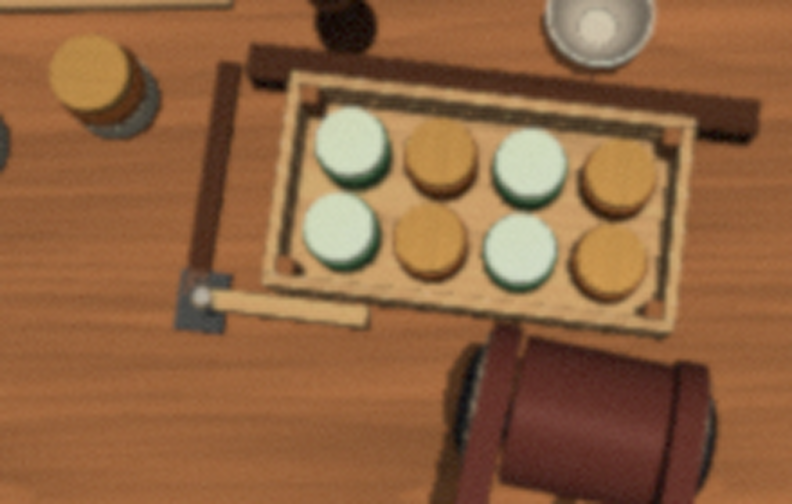

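```bash
python3 -c "
from plant import manip
print(manip.job_done())"
```

```text
the job is handed in; nothing more can be done
None
```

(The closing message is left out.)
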